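# Nest the frit sifters on their hook

### The job

Hang the three square frit sifters from the drying tray on the one hook of the stand, largest first, then the medium, then the small one, backs towards the post so that each nests in the one before. Slide each past the spring catch and gently push it home until it stops against the collar or the sifter behind; only when all three are closed up does the catch spring up in front of the last and lock them on. Feel for the stop, as the rod's setting is not measured: never push harder than about 1 kg (10 N), and leave the other things on the bench alone.

Things in the scene. Friction and masses are not known exactly. Their poses are not given: they have to be found in the camera images.
- large_sifter_eye (a point): Centre of the hanging eye on top of the large sifter's handle, 158 mm above the pan's lower edge. z up the handle, -x the pan's open front, +x its perforated back, y across the handle. Eye: steel bush 18 mm long along x, 24 mm outside, 15 mm hole along x. Nests concentric: all pans' centres lie 112 mm below the eye. About 260 g, +-30 %.
- large_sifter_grip (a point): Centre of the large sifter's flat wooden grip, 28 mm below its eye, same axes: grip 24 mm wide (y), 8 mm thick (x), from 12 to 62 mm below the eye; take it from above across the 24 mm. Below it a tang, then the square steel pan, 92 x 92 mm, from 12 mm in front of the handle's plane to 22 mm behind it, its top 66 mm below the eye.
- medium_sifter_eye (a point): Centre of the hanging eye on top of the medium sifter's handle, 146 mm above the pan's lower edge. z up the handle, -x the pan's open front, +x its perforated back, y across the handle. Eye: steel bush 18 mm long along x, 24 mm outside, 15 mm hole along x. Nests concentric: all pans' centres lie 112 mm below the eye. About 190 g, +-30 %.
- medium_sifter_grip (a point): Centre of the medium sifter's flat wooden grip, 28 mm below its eye, same axes: grip 24 mm wide (y), 8 mm thick (x), from 12 to 62 mm below the eye; take it from above across the 24 mm. Below it a tang, then the square steel pan, 68 x 68 mm, from 12 mm in front of the handle's plane to 22 mm behind it, its top 78 mm below the eye.
- small_sifter_eye (a point): Centre of the hanging eye on top of the small sifter's handle, 134 mm above the pan's lower edge. z up the handle, -x the pan's open front, +x its perforated back, y across the handle. Eye: steel bush 18 mm long along x, 24 mm outside, 15 mm hole along x. Nests concentric: all pans' centres lie 112 mm below the eye. About 130 g, +-30 %.
- small_sifter_grip (a point): Centre of the small sifter's flat wooden grip, 28 mm below its eye, same axes: grip 24 mm wide (y), 8 mm thick (x), from 12 to 62 mm below the eye; take it from above across the 24 mm. Below it a tang, then the square steel pan, 44 x 44 mm, from 12 mm in front of the handle's plane to 22 mm behind it, its top 90 mm below the eye.
- hook_axis (a point): Where the axis of the level steel hook rod (10 mm thick) crosses the post of the fixed hook stand, 235 mm above the bench; -x runs along the rod to its free round tip, z up. From here, nominally: collar face (the stop) 80 mm, catch's upright rear face 136.5, foot of its ramp 152, tip 172 mm; all are shifted together by up to 30 mm in or out, as the rod was clamped by hand (not reported).
- hook_stand: The hook stand: round foot 104 mm across, 15 mm post, clamp head 30 x 26 x 30 mm whose top is 14 mm above the rod's axis. Origin under the foot's centre, axes as the rod's. The rod is held fast up to 90 N. Its collar is 23 mm across. Between collar and catch there is room for three 18 mm eyes and 2.5 mm of play.
- catch (a joint): Spring catch on top of the hook rod near its tip: brass wedge 4.5 mm wide, 6.5 mm proud of the rod, with a 30 degree ramp towards the tip, upright towards the post. Value: m pressed down; 0 fully up, 0.0065 flush. An eye whose hole is centred on the rod presses it 4 mm down, taking some 3 to 8 N along the rod; it springs up once the eye has passed.
- drying_tray: Fixed wooden tray, 212 x 124 mm, with three open compartments in a row along its x axis, 68 mm apart; walls 34 mm high, floor 8 mm above the bench. The sifters stand upright in it, one in each compartment, in any order, open fronts towards the tray's -x. Point given: centre of its underside.
- frit_jar_6: Bystander: closed glass jar, 60 mm across, 55 mm high; origin under its centre.
- wax_tin: Bystander: round flat tin, 66 mm across, 26 mm high; origin under its centre.
- optic_mould: Bystander: brass-coloured flowerpot-shaped mould, 65 mm across, 72 mm high; origin under its centre.
- tape_roll: Bystander: roll of tape lying flat, 81 mm across, 25 mm high; origin under its centre.
- diamond_shears: Bystander: shears lying flat, 248 mm long, 13 mm high; origin under its middle.
- shop_notebook: Bystander: notebook lying flat, 125 x 82 mm, 12 mm high; origin under its middle.
Not all that is in view belongs to the job. Leave any turquoise look-alike of the part that bears small_sifter_eye alone.

How it is judged:
By the outcome, as a careful person would: the job done as asked, in the order asked, and still so for the second after the job is handed in, with the robot touching nothing.
It also fails if it takes over 72 s, if anything falls off the work surface, if the arm or the gripper's body presses on something with over 40 N, if the wrist force passes 120 N, or if a joint passes its speed limit or range.

### The arm

A 6-joint arm with a two-finger parallel gripper is mounted at the origin on a cart in front of the work surface, level with it; the furniture and walls round the work are solid. World frame = base frame: x ahead of the robot, y to its left, z up, the work surface at z = 0. Lengths are in m, angles in degrees, forces in N, time in s.
With the tool pointing down it reaches from about 0.35 to 0.875 m from the base axis. Payload 4.2 kg.
Tool frame: the origin (TCP) lies at the very end of the fingers, on their centre line; the grasp point (between the pads) lies 19 mm behind it; z points along the fingers, y is the line along which they close (so a half turn about z gives the same grasp; the last joint's range is limited). The gripper opens to 87 mm and grips with 3 to 60 N. Pads are 19 mm wide; open, the fingers measure 117 mm over their backs; the gripper's body (75 mm by 190 mm) begins 51 mm behind the grasp point.
Start: joints at [78.358, 22.042, 0.453, 0, -68.411, -14.817], TCP at [0.278, 0.56, 0.223] pointing down, gripper open.
Joint ranges: [-179.83, 179.83], [-69.29, 118.12], [-61.27, 80.66], [-181.25, 117.63], [-171.15, -9.14], [-177.46, 177.46]. Speed limits (degrees/s): [159.86, 159.86, 180, 180, 180, 180].

### API

Orientations are given as a 3x3 rotation matrix whose columns are the frame's x, y, z axes.
In Python, from station import monitor, cams, ticket gives the robot as it stands.
- The arm moves only by the tool drive_tool, never from a script. Its argument "moves" is a list of rows, each an object with "delta_pos": the shift along the tool's x, y, z in mm, a list of three; "turn": the turn about the tool's z in rad; "claw": the opening, from 0 (shut) to 1 (fully open). A call has 1 to 12 rows; each row shifts and turns the commanded pose from where the row before left it, along the tool's axes as they then stand; what a row does not reach is not made up. A row lasts 1/8 s, in which the tool goes at most 62.5 mm and 10.7 degrees, less where a joint would pass 70% of its speed; a pose out of reach is approached as far as the arm can. A call is refused whole if a number of a shift passes 62.5 or a number of a turn 0.188, either way. A call with a gripper value outside its range is refused whole. The fingers move at their own pace and stop on an object; the grip force is fixed at half the most. Time passes only in rows, so rows that do not move let the fingers close. It gives the time, the measured TCP pose, the force, the opening and the grip force at its end, in the units of the state.
- monitor.sense(): the state, without advancing time (a new reading comes with each control period).
- cams.capture(name): name is "side" or "top"; returns a dict with "color" (384x512x3 uint8, red, green, blue), "range_z" (384x512 float32, m along the optical axis (not along the pixel's ray), 0 where there is no reading), "vertical_fov" (degrees; the focal length in pixels is half the picture's height over the tangent of half this angle, whatever the lens; pixels are square), "cx", "cy" (the principal point, pixels), "dist" ([k1, k2, p1, p2, k3] as OpenCV has them; the pictures are not rectified), "extrinsics" (4x4, takes a point from camera to world coordinates). Camera axes: x right, y down, z forward; pixel columns grow to the right and rows downward; lengths in m; the calibration is good to about 2 mm. A picture is of the moment at which its call begins.
- ticket.finish_job(): hands the job in; it is judged then, once.
The state is a dict: "time_s": time; "joints": joint angles; "joint_velocities": joint speeds; "effort": joint torques, N m; "tcp_pos": TCP position; "ee_rot": TCP orientation; "wrist_force": force on the tool from outside, world axes, zero at the start; "moment": the same for the moment, N m; "gripper_width": opening from 0.0 (shut) to 1.0 (fully open); "gripper_force": force on a finger pad.
Only numpy, scipy, OpenCV 4.12 (cv2) and the standard library are available. Lean on these libraries where they do the work, as an engineer would, in place of code of your own. Each camera call takes 0.05 s, during which the arm holds its last target. There are 200 camera calls.

## Working session

There is one attempt and no reset: what is moved stays moved. The work goes in short steps, Python scripts to look and compute and a tool call to move; the robot and the scene stay as the last step left them, time stands still between calls to the robot, and variables do not carry over. Pictures are saved under pics/ and viewed, at most 10 in all, crops included, and the job is handed in when it is done.

Besides the shell and the picture viewer there is one more tool, called after ">>>" in YAML: its name, and indented under it one key for each argument. drive_tool: Moves the arm, as the interface text tells. Its arguments: {"type":"object","properties":{"moves":{"type":"array","items":{"type":"object","properties":{"delta_pos":{"type":"array","items":{"type":"number"}},"turn":{"type":"number"},"claw":{"type":"number"}}}}},"required":["moves"]}

```bash
mkdir -p pics; ls
cat > h.py <<'E'
import numpy as np, cv2
from station import monitor, cams, ticket
def cap(name, tag):
    c=cams.capture(name); np.save(f'pics/{tag}.npy',c,allow_pickle=True)
    cv2.imwrite(f'pics/{tag}.png',c['color'][:,:,::-1]); return c
def load(tag): return np.load(f'pics/{tag}.npy',allow_pickle=True).item()
def K(c):
    f=192/np.tan(np.radians(c['vertical_fov'])/2); return np.array([[f,0,c['cx']],[0,f,c['cy']],[0,0,1]])
def ray(c,uv):
    p=cv2.undistortPoints(np.array(uv,float).reshape(-1,1,2),K(c),np.array(c['dist']))[:,0]
    d=np.c_[p,np.ones(len(p))]; E=np.array(c['extrinsics']); return E[:3,3],d@E[:3,:3].T
def onz(c,uv,z):
    o,d=ray(c,uv); return o+d*((z-o[2])/d[:,2])[:,None]
def cloud(c):
    v,u=np.nonzero(c['range_z']>0); o,d=ray(c,np.c_[u,v]); return u,v,o+d*c['range_z'][v,u][:,None]
E
python3 - <<'E'
from h import *
for n in ('side','top'):
    c=cap(n,n+'0'); print(n,c['vertical_fov'],c['cx'],c['cy'],c['dist']); print(np.round(c['extrinsics'],3))
s=monitor.sense(); print({k:np.round(v,3).tolist() for k,v in s.items()})
E
```

```text
pics
side 47.91661103327682 255.60761418701435 189.56567307913338 [0.02065293 0.         0.         0.         0.        ]
[[-0.979 -0.105  0.174  0.217]
 [-0.203  0.493 -0.846  1.346]
 [ 0.003 -0.864 -0.504  0.815]
 [ 0.     0.     0.     1.   ]]
top 42.55237448892205 254.29290056221095 190.06093593173162 [-0.1181227  0.         0.         0.         0.       ]
[[ 0.017 -0.992  0.129  0.309]
 [-1.    -0.018 -0.009  0.231]
 [ 0.011 -0.129 -0.992  1.412]
 [ 0.     0.     0.     1.   ]]
{'time_s': 0.1, 'joints': [78.357, 22.085, 0.388, -0.027, -68.411, -14.815], 'joint_velocities': [0.054, -0.127, 0.117, 0.078, 0.006, -0.005], 'effort': [-0.0, -39.169, 18.794, 4.232, 0.013, -0.0], 'tcp_pos': [0.278, 0.559, 0.222], 'ee_rot': [[0.895, -0.446, -0.001], [-0.446, -0.895, -0.002], [0.0, 0.002, -1.0]], 'wrist_force': [-0.112, -0.836, 1.038], 'moment': [0.038, -0.02, -0.016], 'gripper_force': 0.0, 'gripper_width': 1.001}
```

View pics/side0.png

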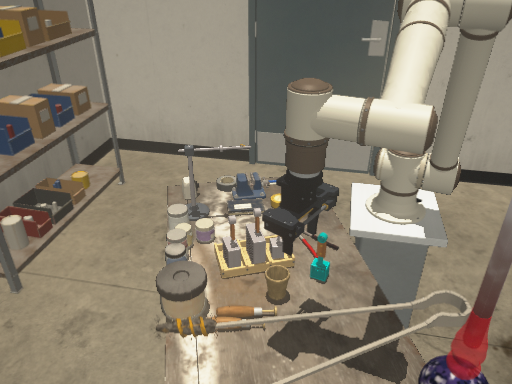

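View pics/top0.png

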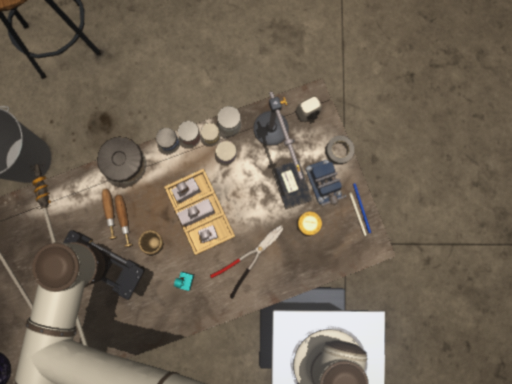

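The side view shows the tray at about (255,258), with the sifter handles at (232,225), (257,218) and (277,240), the stand post at x=190 and the rod running from (190,150) to (248,148). The top view shows the tray at (200,211), the stand at (270,125) with its rod going down to about (300,175), and the turquoise decoy at (184,282). I'll zoom in on these.

Run:
```python
from h import *
s=load('side0')['color'];t=load('top0')['color']
def cr(im,x,y,w,h): return cv2.resize(im[y:y+h,x:x+w],(400,300),interpolation=cv2.INTER_CUBIC)
a=np.vstack([np.hstack([cr(s,175,130,100,75),cr(s,205,200,100,75)]),np.hstack([cr(t,240,90,100,75),cr(t,150,165,120,90)])])
cv2.imwrite('pics/crops0.png',a[:,:,::-1])
# tall stuff in top/side clouds
for n in ('side0','top0'):
    c=load(n);u,v,P=cloud(c)
    print(n,'bench z',np.median(P[(abs(P[:,0]-.5)<.15)&(abs(P[:,1]-.2)<.3)&(abs(P[:,2])<.02),2]))
    for lo,hi in ((.06,.1),(.1,.14),(.14,.18),(.18,.22),(.22,.26)):
        m=(P[:,2]>lo)&(P[:,2]<hi)&(P[:,0]>.3)&(P[:,0]<.9)&(P[:,1]>-.1)&(P[:,1]<.45)
        M=np.zeros((384,512),np.uint8);M[v[m],u[m]]=1
        k,L,st,ce=cv2.connectedComponentsWithStats(M)
        Z=np.full((384,512,3),np.nan);Z[v,u]=P
        for i in range(1,k):
            if st[i,4]>3: q=Z[L==i]; print(lo,ce[i].round(),st[i,4],np.median(q,0).round(3),q.min(0).round(3),q.max(0).round(3))
```

```text
side0 bench z 0.0009882179863924812
0.06 [243. 179.] 139 [0.535 0.038 0.075] [ 0.507 -0.014  0.061] [0.565 0.063 0.081]
0.06 [255. 178.] 103 [0.494 0.021 0.074] [ 0.471 -0.021  0.06 ] [0.519 0.048 0.079]
0.06 [186. 180.] 44 [0.734 0.072 0.063] [0.716 0.043 0.06 ] [0.75  0.096 0.067]
0.06 [192. 192.] 45 [0.672 0.178 0.084] [0.666 0.17  0.062] [0.682 0.184 0.099]
0.06 [177. 213.] 352 [0.677 0.31  0.088] [0.648 0.263 0.06 ] [0.712 0.331 0.095]
0.06 [178. 234.] 390 [0.639 0.409 0.078] [0.604 0.323 0.06 ] [0.672 0.45  0.085]
0.06 [255. 241.] 330 [0.409 0.41  0.088] [0.382 0.335 0.06 ] [0.45  0.428 0.1  ]
0.06 [231. 245.] 256 [0.476 0.42  0.075] [0.448 0.379 0.06 ] [0.512 0.447 0.1  ]
0.06 [278. 237.] 15 [0.356 0.35  0.068] [0.353 0.338 0.062] [0.361 0.357 0.084]
0.1 [191. 182.] 47 [0.672 0.177 0.123] [0.667 0.17  0.101] [0.682 0.184 0.139]
0.1 [255. 230.] 121 [0.414 0.385 0.102] [0.383 0.337 0.1  ] [0.451 0.417 0.14 ]
0.1 [232. 231.] 59 [0.474 0.415 0.12 ] [0.468 0.402 0.101] [0.484 0.421 0.14 ]
0.1 [258. 240.] 12 [0.404 0.414 0.101] [0.393 0.402 0.1  ] [0.41  0.423 0.103]
0.14 [191. 172.
[... 1963 characters left out ...]
13 [0.477 0.4   0.112] [0.47  0.396 0.104] [0.485 0.415 0.139]
0.1 [196. 212.] 197 [0.417 0.366 0.102] [0.393 0.328 0.1  ] [0.448 0.424 0.139]
0.1 [184. 221.] 8 [0.392 0.405 0.103] [0.388 0.4   0.1  ] [0.396 0.41  0.106]
0.14 [273. 115.] 23 [0.67  0.173 0.16 ] [0.668 0.166 0.141] [0.675 0.18  0.18 ]
0.14 [181. 187.] 75 [0.476 0.406 0.162] [0.466 0.395 0.147] [0.491 0.421 0.172]
0.14 [193. 211.] 67 [0.414 0.373 0.176] [0.402 0.361 0.142] [0.425 0.387 0.18 ]
0.14 [205. 233.] 67 [0.36  0.343 0.153] [0.348 0.331 0.141] [0.371 0.356 0.158]
0.18 [274. 113.] 5 [0.67  0.173 0.183] [0.669 0.17  0.181] [0.67  0.177 0.192]
0.22 [284. 128.] 535 [0.627 0.152 0.24 ] [0.49  0.105 0.224] [0.71  0.188 0.256]
```

View pics/crops0.png

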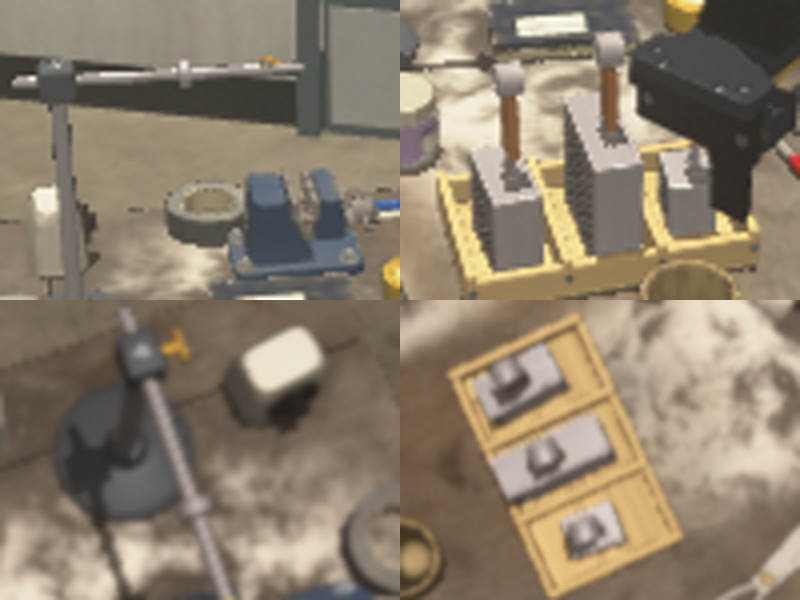

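The crops confirm three things. The sifters stand in the order small, large, medium along +x, with the perforated backs facing world +x. The collar sits at side px (221,148). The brass catch is at side px (242,145), with the tip at about (250,147).

Next come precise poses.

Run:
```python
from h import *
def rect(q):
    r=cv2.minAreaRect(q[:,:2].astype(np.float32)*1000); return np.round(r[0],1),np.round(r[1],1),round(r[2],1)
for n in ('side0','top0'):
    c=load(n);u,v,P=cloud(c);col=c['color'][v,u].astype(int)
    print('==',n)
    for nm,xy,ze,pw in (('L',(.414,.373),.166,66),('M',(.476,.406),.154,78),('S',(.36,.343),.142,90)):
        near=np.hypot(P[:,0]-xy[0],P[:,1]-xy[1])
        q=P[(near<.022)&(P[:,2]>ze-.004)&(P[:,2]<ze+.02)]; 
        p=P[(near<.07)&(abs(P[:,2]-(ze-pw/1000))<.006)]
        if len(q)>5: print(nm,'eye',len(q),q.mean(0).round(4),'top z',np.percentile(q[:,2],90).round(4),rect(q))
        if len(p)>5: print('   pantop',len(p),p.mean(0).round(4),rect(p))
    m=(P[:,2]>.222)&(P[:,2]<.262)&(P[:,0]>.4)&(P[:,0]<.75)&(P[:,1]>0)&(P[:,1]<.22)
    q=P[m];cq=col[m];uq=u[m];vq=v[m]
    a=np.radians(21.6)
    # line fit
    d=q[:,:2]-[.672,.178]; 
    for it in range(3):
        ax=np.array([np.cos(a),np.sin(a)]); s=d@ax; t=d@[-ax[1],ax[0]]
        k=(s<-.03); kk=k&(abs(t-np.median(t[k]))<.006); co=np.polyfit(s[kk],t[kk],1); a+=np.arctan(co[0])
    print('rod angle',np.degrees(a).round(2),'offset at post ref mm',(co[1]*1000).round(2),'smin,smax',s.min().round(4),s.max().round(4))
    for lo in np.arange(-.21,.05,.01):
        w=(s>=lo)&(s<lo+.01)
        if w.sum(): print((lo*1000).round(),w.sum(),'t',(t[w].min()*1000).round(1),(t[w].max()*1000).round(1),(np.median(t[w])*1000).round(1),'z',(np.percentile(q[w,2],[5,50,95])*1000).round(1), 'sat',(cq[w].max(1)-cq[w].min(1)).max())
```

```text
== side0
L eye 54 [0.4126 0.3806 0.1717] top z 0.1776 (array([413.8, 377.6]), array([19.1, 21.5]), 12.0)
   pantop 240 [0.4167 0.3864 0.0995] (array([417.8, 385. ]), array([87.5, 83.6]), 74.3)
M eye 54 [0.4746 0.4123 0.16  ] top z 0.1651 (array([476.1, 410.5]), array([19.3, 18.8]), 14.2)
   pantop 217 [0.4727 0.4131 0.0757] (array([460.9, 405.6]), array([74. , 86.5]), 29.8)
   pantop 110 [0.3618 0.3513 0.0516] (array([361.5, 348.2]), array([33.7, 46.6]), 17.1)
rod angle 19.48 offset at post ref mm -2.94 smin,smax -0.1944 0.0341
-200.0 5 t -8.4 0.8 -3.3 z [231.  237.4 239.4] sat 18
-190.0 11 t -5.7 2.7 -1.8 z [230.2 236.9 239.5] sat 21
-180.0 11 t -12.1 0.0 -3.4 z [231.7 236.3 240.7] sat 121
-170.0 14 t -7.3 4.1 -2.7 z [232.8 239.1 245.1] sat 123
-160.0 9 t -5.0 2.3 -3.3 z [233.2 236.5 239.5] sat 18
-150.0 9 t -11.0 1.5 -1.2 z [233.3 237.1 240.9] sat 17
-140.0 11 t -9.8 2.7 -2.8 z [232.6 237.9 240.1] sat 19
-130.0 12 t -8.6 1.5 -3.6 z [230.4 235.2 239.4] sat 24
-120.0 10 t -8.9 -0.6 -2.8 z [231.9 235.7 237.5] sat 17
-110.0 16 t -5.7 8.1 2.5 z [228.9 238.1 245.6] sat 23
-100.0 16 t -11
[... 2006 characters left out ...]
1.5 -6.0 z [237.  239.  243.2] sat 19
-80.0 17 t -10.2 -1.8 -5.2 z [234.4 239.2 241.6] sat 17
-70.0 17 t -10.9 -1.4 -6.0 z [236.9 240.2 242.3] sat 17
-60.0 14 t -11.9 -2.2 -5.6 z [232.4 239.4 241.2] sat 17
-50.0 18 t -10.6 -1.9 -6.8 z [235.  239.5 241.9] sat 17
-40.0 16 t -11.4 -1.7 -6.7 z [237.1 239.8 243.1] sat 17
-30.0 14 t -10.3 -1.8 -5.9 z [236.1 238.7 241.5] sat 20
-20.0 45 t -18.0 6.0 -5.4 z [225.9 240.  249.6] sat 22
-10.0 53 t -34.6 6.8 -8.4 z [234.8 248.3 253.1] sat 96
0.0 63 t -34.3 7.2 -9.1 z [233.4 247.9 253.1] sat 134
10.0 32 t -33.8 6.5 -9.0 z [236.9 247.5 254.3] sat 94
20.0 17 t -10.5 -1.6 -5.5 z [236.3 238.3 243. ] sat 21
30.0 9 t -11.2 -1.6 -6.4 z [236.3 238.4 239.7] sat 22
```

```bash
cat >> h.py <<'E'
def axes(deg):
    a=np.radians(deg); return np.array([np.cos(a),np.sin(a)]),np.array([-np.sin(a),np.cos(a)])
O=np.array([.67403,.17225]); RA=19.47
def go(xyz,yaw):
    """shift in present tool axes (mm) and turn (rad) to the goal"""
    s=monitor.sense();R=np.array(s['ee_rot']);p=np.array(s['tcp_pos'])
    cur=np.degrees(np.arctan2(R[1,0],R[0,0])); d=(R.T@(np.array(xyz)-p)*1000)
    ax,n=axes(yaw); w=(np.array(xyz)-p)*1000
    print('t',round(s['time_s'],2),'tcp',(p*1000).round(1),'yaw',cur.round(2),'F',np.round(s['wrist_force'],1),'w',round(s['gripper_width'],3))
    print(' shift now-axes',d.round(1),'turn',np.radians(cur-yaw).round(3),'| shift after turning',[round(float(v),1) for v in (w[:2]@ax,-w[:2]@n,-w[2])])
E
python3 - <<'E'
from h import *
c=load('top0');u,v,P=cloud(c)
ax,n=axes(28.5)
for nm,e,zt,pw in (('L',(.4143,.3751),.100,92),('M',(.4777,.4073),.076,68),('S',(.3597,.3442),.052,44)):
    d=P[:,:2]-e;s=d@ax;t=d@n
    k=(abs(P[:,2]-zt-.001)<.004)&(s>-.022)&(s<.032)&(abs(t)<pw/2000+.008)
    q=P[k][:,:2]*1000; r=cv2.minAreaRect(q.astype(np.float32)); print(nm,k.sum(),'s',(np.percentile(s[k],[1,99])*1000).round(1),'t',(np.percentile(t[k],[1,99])*1000).round(1),np.round(r[1],1),round(r[2],2))
    # edge yaw from back/front edges: per-t-bin extremes
    for f,l in ((np.max,'back'),(np.min,'front')):
        b=np.arange(-pw/2000+.004,pw/2000-.004,.005); pts=[(x+.0025,f(s[k&(t>=x)&(t<x+.005)])) for x in b if (k&(t>=x)&(t<x+.005)).sum()>2]
        pts=np.array(pts); co=np.polyfit(pts[:,0],pts[:,1],1); print('   ',l,'yaw',(28.5-np.degrees(np.arctan(co[0]))).round(2))
ax,n=axes(RA)
for nme in ('top0','side0'):
    u,v,P=cloud(load(nme)); d=(P[:,:2]-O)*1000; s=d@ax;t=d@n
    k=(P[:,2]>.055)&(P[:,2]<.2)&(s>-300)&(s<-60)&(t>-110)&(t<70)
    for lo in range(-300,-60,20):
        w=k&(s>=lo)&(s<lo+20)
        if w.sum()>3: print(nme,lo,w.sum(),'tmax',t[w].max().round(1),'zmax',(P[w,2].max()*1000).round(1),'t for z>70',t[w&(P[:,2]>.07)].max().round(1) if (w&(P[:,2]>.07)).any() else None)
go((.4143,.3751,.200),28.5)
E
```

```text
L 300 s [-13.6  23.7] t [-45.8  43.5] [35.8 91.6] 24.66
    back yaw 25.23
    front yaw 24.02
M 197 s [-13.5  21.8] t [-33.1  33.1] [35.7 68.1] 31.09
    back yaw 36.53
    front yaw 30.45
S 103 s [-14.6  22.8] t [-21.   22.1] [35.3 44.1] 22.29
    back yaw 17.73
    front yaw 21.38
top0 -280 12 tmax -88.1 zmax 60.5 t for z>70 None
top0 -260 29 tmax -59.0 zmax 66.6 t for z>70 None
top0 -240 129 tmax -62.8 zmax 83.3 t for z>70 -62.8
top0 -220 77 tmax -60.4 zmax 83.2 t for z>70 -60.4
top0 -200 120 tmax -60.0 zmax 82.4 t for z>70 -60.0
top0 -180 129 tmax -60.6 zmax 82.5 t for z>70 -60.6
top0 -160 14 tmax -69.1 zmax 79.4 t for z>70 -69.1
side0 -260 11 tmax -60.5 zmax 58.4 t for z>70 None
side0 -240 50 tmax -57.0 zmax 77.7 t for z>70 -58.0
side0 -220 42 tmax -57.2 zmax 78.9 t for z>70 -59.1
side0 -200 58 tmax -55.0 zmax 80.7 t for z>70 -57.1
side0 -180 68 tmax -57.3 zmax 79.8 t for z>70 -57.3
side0 -160 14 tmax -62.3 zmax 75.4 t for z>70 -63.4
t 0.1 tcp [278.2 559.1 221.6] yaw -26.47 F [-0.1 -0.8  1. ] w 1.001
 shift now-axes [203.8 104.   21.8] turn -0.959 | shift after turning [31.8, 226.6, 21.6]
```

>>> drive_tool:
  moves:
    - {"turn": -0.1786, "claw": 1}
    - {"turn": -0.1786, "claw": 1}
    - {"turn": -0.1786, "claw": 1}
    - {"turn": -0.1786, "claw": 1}
    - {"turn": -0.1786, "claw": 1}
    - {"delta_pos": [6.7, 32, 3.1], "claw": 1}
    - {"delta_pos": [6.7, 32, 3.1], "claw": 1}
    - {"delta_pos": [6.7, 32, 3.1], "claw": 1}
    - {"delta_pos": [6.7, 32, 3.1], "claw": 1}
    - {"delta_pos": [6.7, 32, 3.1], "claw": 1}
    - {"delta_pos": [6.7, 32, 3.1], "claw": 1}
    - {"delta_pos": [6.7, 32, 3.1], "claw": 1}

```text
invalid input
```

Run:
```python
from h import *
go((.4143,.3751,.119),24.7)
```

```text
t 0.1 tcp [278.2 559.1 221.6] yaw -26.47 F [-0.1 -0.8  1. ] w 1.001
 shift now-axes [203.8 103.8 102.8] turn -0.893 | shift after turning [46.8, 224.0, 102.6]
```

>>> drive_tool:
  moves:
    - {"delta_pos": [0, 0, 0], "turn": -0.1786, "claw": 1}
    - {"delta_pos": [0, 0, 0], "turn": -0.1786, "claw": 1}
    - {"delta_pos": [0, 0, 0], "turn": -0.1786, "claw": 1}
    - {"delta_pos": [0, 0, 0], "turn": -0.1786, "claw": 1}
    - {"delta_pos": [0, 0, 0], "turn": -0.1786, "claw": 1}
    - {"delta_pos": [6.7, 32, 3.1], "turn": 0, "claw": 1}
    - {"delta_pos": [6.7, 32, 3.1], "turn": 0, "claw": 1}
    - {"delta_pos": [6.7, 32, 3.1], "turn": 0, "claw": 1}
    - {"delta_pos": [6.7, 32, 3.1], "turn": 0, "claw": 1}
    - {"delta_pos": [6.7, 32, 3.1], "turn": 0, "claw": 1}
    - {"delta_pos": [6.7, 32, 3.1], "turn": 0, "claw": 1}
    - {"delta_pos": [6.7, 32, 3.1], "turn": 0, "claw": 1}

```text
time_s: 1.6
tcp_pos: [0.415, 0.3745, 0.2003]
ee_rot: [[0.908, 0.418, -0.001], [0.418, -0.908, -0.001], [-0.001, 0.0, -1.0]]
wrist_force: [0.6, -0.1, 0.2]
gripper_width: 1.001
gripper_force: 0.0
```

Run:
```python
from h import *
go((.4143,.3751,.119),24.7)
```

```text
t 1.6 tcp [415.  374.5 200.3] yaw 24.7 F [ 0.6 -0.1  0.2] w 1.001
 shift now-axes [-0.3 -0.9 81.3] turn 0.0 | shift after turning [-0.4, -0.8, 81.3]
```

>>> drive_tool:
  moves:
    - {"delta_pos": [0, -0.8, 31], "turn": 0, "claw": 1}
    - {"delta_pos": [0, 0, 30], "turn": 0, "claw": 1}
    - {"delta_pos": [0, 0, 20], "turn": 0, "claw": 1}
    - {"delta_pos": [0, 0, 0], "turn": 0, "claw": 0.5}
    - {"delta_pos": [0, 0, 0], "turn": 0, "claw": 0}
    - {"delta_pos": [0, 0, 0], "turn": 0, "claw": 0}
    - {"delta_pos": [0, 0, 0], "turn": 0, "claw": 0}
    - {"delta_pos": [0, 0, 0], "turn": 0, "claw": 0}

```text
time_s: 2.6
tcp_pos: [0.4144, 0.3765, 0.1203]
ee_rot: [[0.908, 0.418, 0.0], [0.418, -0.908, 0.001], [0.001, -0.0, -1.0]]
wrist_force: [0.3, -0.5, -0.6]
gripper_width: 0.516
gripper_force: 0.0
```

Run:
```python
from h import *
go((.4143,.3751,.119),24.7)
```

```text
t 2.6 tcp [414.4 376.5 120.3] yaw 24.71 F [ 0.3 -0.5 -0.6] w 0.516
 shift now-axes [-0.7  1.2  1.3] turn 0.0 | shift after turning [-0.7, 1.2, 1.3]
```

>>> drive_tool:
  moves:
    - {"delta_pos": [0, 0, 0], "turn": 0, "claw": 0}
    - {"delta_pos": [0, 0, 0], "turn": 0, "claw": 0}
    - {"delta_pos": [0, 0, 0], "turn": 0, "claw": 0}
    - {"delta_pos": [0, 0, 0], "turn": 0, "claw": 0}
    - {"delta_pos": [0, 0, 0], "turn": 0, "claw": 0}

```text
time_s: 3.22
tcp_pos: [0.4143, 0.3761, 0.1197]
ee_rot: [[0.909, 0.418, -0.0], [0.418, -0.909, -0.001], [-0.001, 0.0, -1.0]]
wrist_force: [-0.7, -1.1, 1.3]
gripper_width: 0.272
gripper_force: 29.9
```

Run:
```python
from h import *
print(monitor.sense()['gripper_force'])
ax,n=axes(RA); e=O-.235*ax; print(e)
go((*e,.198),RA)
```

```text
29.892358277684252
[0.45246821 0.09392139]
t 3.23 tcp [414.3 376.1 119.7] yaw 24.7 F [-0.7 -1.1  1.3] w 0.272
 shift now-axes [-83.3 272.3 -78.1] turn 0.091 | shift after turning [-58.1, 278.7, -78.3]
```

>>> drive_tool:
  moves:
    - {"delta_pos": [0, 0, -20], "turn": 0, "claw": 0}
    - {"delta_pos": [0, 0, -30], "turn": 0, "claw": 0}
    - {"delta_pos": [0, 0, -28], "turn": 0, "claw": 0}
    - {"delta_pos": [0, 30, 0], "turn": 0.045, "claw": 0}
    - {"delta_pos": [0, 40, 0], "turn": 0.046, "claw": 0}
    - {"delta_pos": [0, 45, 0], "turn": 0, "claw": 0}
    - {"delta_pos": [-18, 45, 0], "turn": 0, "claw": 0}
    - {"delta_pos": [-20, 45, 0], "turn": 0, "claw": 0}
    - {"delta_pos": [-20, 40, 0], "turn": 0, "claw": 0}
    - {"delta_pos": [0, 30, 0], "turn": 0, "claw": 0}
    - {"delta_pos": [0, 0, 0], "turn": 0, "claw": 0}
    - {"delta_pos": [0, 0, 0], "turn": 0, "claw": 0}

```text
time_s: 4.72
tcp_pos: [0.4555, 0.0998, 0.1975]
ee_rot: [[0.943, 0.333, -0.001], [0.333, -0.943, 0.0], [-0.001, -0.0, -1.0]]
wrist_force: [-0.2, -0.2, -3.3]
gripper_width: 0.272
gripper_force: 29.9
```

Run:
```python
from h import *
ax,n=axes(RA); e=O-.235*ax
go((*e,.1887),RA)
c=cap('side','side1'); cap('top','top1')
s=c['color'][120:240,170:330]; cv2.imwrite('pics/s1c.png',cv2.resize(s,(800,600),interpolation=cv2.INTER_CUBIC)[:,:,::-1])
```

```text
t 4.72 tcp [455.5  99.8 197.5] yaw 19.47 F [-0.2 -0.2 -3.3] w 0.272
 shift now-axes [-4.8  4.5  8.8] turn 0.0 | shift after turning [-4.8, 4.5, 8.8]
```

View pics/s1c.png

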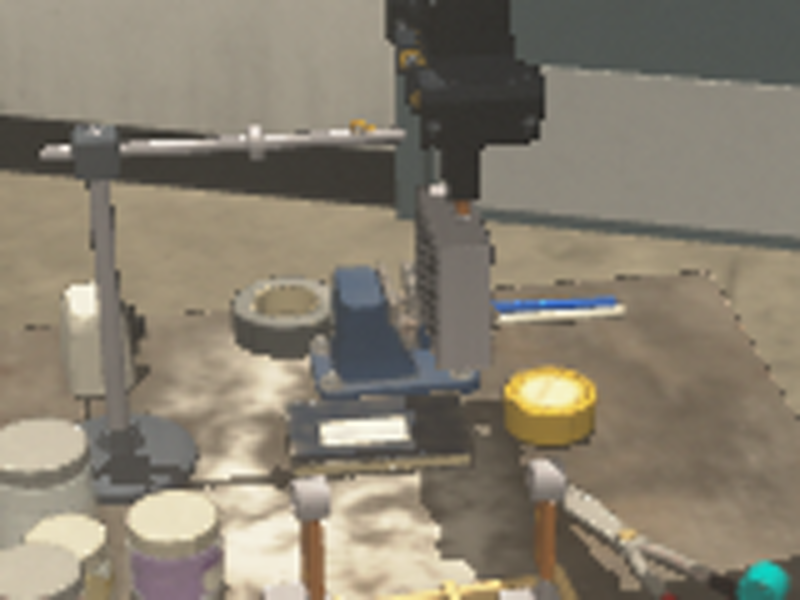

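The crop shows the large sifter held upright by the grip, its back facing the rod. Its pan is at crop (450,280), just off the tip at (405,135). Next I'll measure the held pan in rod coordinates to compare the camera with the arm.

Run:
```python
from h import *
ax,n=axes(RA); tcp=np.array([.4555,.0998]); d=(tcp-O)*1000; print('tcp s,t',(d@ax).round(1),(d@n).round(1))
for nm in ('side1','top1'):
    u,v,P=cloud(load(nm)); d=(P[:,:2]-tcp)*1000; s=d@ax;t=d@n;z=P[:,2]*1000
    k=(abs(s)<45)&(abs(t)<60)&(z>80)&(z<215)
    for lo in range(80,215,10):
        w=k&(z>=lo)&(z<lo+10)
        if w.sum()>4: print(nm,lo,w.sum(),'s',np.percentile(s[w],[2,98]).round(1),'t',np.percentile(t[w],[2,50,98]).round(1))
    w=k&(z>90)&(z<170)&(t>40)
    if w.sum()>20: co=np.polyfit(z[w],t[w],1); print('side face t at z130',np.polyval(co,130).round(2),'roll deg',np.degrees(np.arctan(co[0])).round(2), 'yaw', np.degrees(np.arctan(np.polyfit(s[w],t[w],1)[0])).round(2))
```

```text
tcp s,t -230.2 4.5
side1 80 13 s [-13.9  19.6] t [27.5 44.5 50.2]
side1 90 41 s [-13.3  21.4] t [-42.   44.9  50.5]
side1 100 39 s [-13.3  21.4] t [-42.8  45.   50.2]
side1 110 34 s [-13.4  21.4] t [-40.6  44.9  51.2]
side1 120 41 s [-13.1  21.6] t [-41.   43.9  50.3]
side1 130 42 s [-13.1  21.2] t [-40.3  45.7  50.8]
side1 140 41 s [-12.4  21.4] t [-42.9  44.7  49.7]
side1 150 43 s [-12.2  21.3] t [-42.3  45.2  49.7]
side1 160 39 s [-15.6  21.3] t [-38.8  44.1  50.8]
side1 170 135 s [-14.3  21.5] t [-41.4  19.6  49.5]
side1 180 12 s [-10.9  14.4] t [-18.2  12.1  39.5]
side1 190 9 s [-8.7  9.5] t [-7.7 16.8 20. ]
side1 200 20 s [-9.7 10.3] t [-12.8  20.6  24.8]
side1 210 12 s [-9.4 10.3] t [-13.9  20.7  23.6]
side face t at z130 46.17 roll deg -0.23 yaw 0.86
```

>>> drive_tool:
  moves:
    - {"delta_pos": [0, 4.5, 5], "turn": 0, "claw": 0}
    - {"delta_pos": [0, 0, 3.8], "turn": 0, "claw": 0}
    - {"delta_pos": [10, 0, 0], "turn": 0, "claw": 0}
    - {"delta_pos": [10, 0, 0], "turn": 0, "claw": 0}
    - {"delta_pos": [0, 0, 0], "turn": 0, "claw": 0}
    - {"delta_pos": [0, 0, 0], "turn": 0, "claw": 0}
    - {"delta_pos": [0, 0, 0], "turn": 0, "claw": 0}

```text
time_s: 5.7
tcp_pos: [0.4758, 0.1018, 0.189]
ee_rot: [[0.943, 0.334, -0.0], [0.334, -0.943, -0.0], [-0.0, -0.0, -1.0]]
wrist_force: [0.0, -0.3, -3.8]
gripper_width: 0.272
gripper_force: 29.9
```

```bash
cat >> h.py <<'E'
def st():
    s=monitor.sense();ax,n=axes(RA);p=np.array(s['tcp_pos']);d=(p[:2]-O)*1000;F=np.array(s['wrist_force'])
    print('t',round(s['time_s'],2),'s %.1f t %.1f z %.1f'%(d@ax,d@n,p[2]*1000),'Fs %.1f Ft %.1f Fz %.1f'%(F[:2]@ax,F[:2]@n,F[2]),'M',np.round(s['moment'],2),'w',round(s['gripper_width'],3))
E
python3 -c "
from h import *
st()
c=cap('side','side2');cv2.imwrite('pics/s2c.png',cv2.resize(c['color'][130:190,200:280],(800,600),interpolation=cv2.INTER_CUBIC)[:,:,::-1])"
```

```text
t 5.7 s -210.4 t -0.4 z 189.0 Fs -0.0 Ft -0.3 Fz -3.8 M [-0.06  0.    0.02] w 0.272
```

View pics/s2c.png

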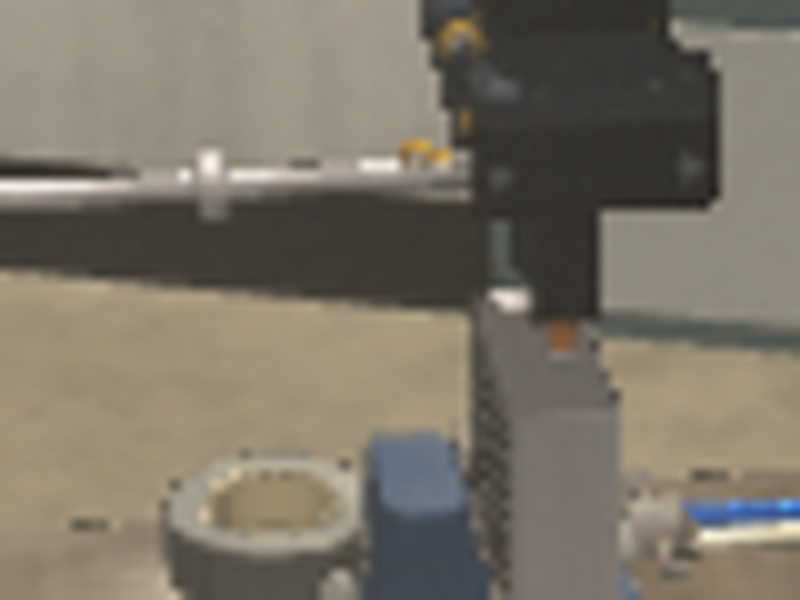

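The gripper body hides the eye, so I go on by feel in small steps.

>>> drive_tool:
  moves:
    - {"delta_pos": [3, 0, 0], "turn": 0, "claw": 0}
    - {"delta_pos": [2, 0, 0], "turn": 0, "claw": 0}
    - {"delta_pos": [2, 0, 0], "turn": 0, "claw": 0}
    - {"delta_pos": [2, 0, 0], "turn": 0, "claw": 0}
    - {"delta_pos": [0, 0, 0], "turn": 0, "claw": 0}

```text
time_s: 6.38
tcp_pos: [0.4847, 0.1049, 0.189]
ee_rot: [[0.943, 0.334, -0.0], [0.334, -0.943, -0.0], [-0.0, 0.0, -1.0]]
wrist_force: [0.4, -0.1, -3.4]
gripper_width: 0.274
gripper_force: 29.9
```

>>> drive_tool:
  moves:
    - {"delta_pos": [2, 0, 0], "turn": 0, "claw": 0}
    - {"delta_pos": [1, 0, 0], "turn": 0, "claw": 0}
    - {"delta_pos": [0, 0, 0], "turn": 0, "claw": 0}

```text
time_s: 6.75
tcp_pos: [0.4874, 0.1059, 0.189]
ee_rot: [[0.943, 0.334, -0.0], [0.334, -0.943, -0.0], [-0.0, -0.0, -1.0]]
wrist_force: [-0.2, 0.5, -2.3]
gripper_width: 0.276
gripper_force: 29.9
```

```bash
python3 -c "
from h import *
st()"
```

```text
t 6.75 s -198.1 t -0.4 z 189.0 Fs -0.0 Ft 0.6 Fz -2.3 M [-0.03 -0.02 -0.  ] w 0.276
```

>>> drive_tool:
  moves:
    - {"delta_pos": [3, 0, 0], "turn": 0, "claw": 0}
    - {"delta_pos": [3, 0, 0], "turn": 0, "claw": 0}
    - {"delta_pos": [3, 0, 0], "turn": 0, "claw": 0}
    - {"delta_pos": [2, 0, 0], "turn": 0, "claw": 0}
    - {"delta_pos": [0, 0, 0], "turn": 0, "claw": 0}

```text
time_s: 7.38
tcp_pos: [0.4978, 0.1096, 0.189]
ee_rot: [[0.943, 0.334, -0.0], [0.334, -0.943, -0.0], [-0.0, 0.0, -1.0]]
wrist_force: [-0.3, 0.5, -2.2]
gripper_width: 0.27
gripper_force: 29.9
```

```bash
python3 -c "
from h import *
st()"
```

```text
t 7.38 s -187.0 t -0.3 z 189.0 Fs -0.1 Ft 0.5 Fz -2.2 M [-0.08  0.03  0.06] w 0.27
```

>>> drive_tool:
  moves:
    - {"delta_pos": [3, 0, 0], "turn": 0, "claw": 0}
    - {"delta_pos": [2, 0, 0], "turn": 0, "claw": 0}
    - {"delta_pos": [2, 0, 0], "turn": 0, "claw": 0}
    - {"delta_pos": [2, 0, 0], "turn": 0, "claw": 0}
    - {"delta_pos": [0, 0, 0], "turn": 0, "claw": 0}

```text
time_s: 8.0
tcp_pos: [0.5062, 0.1125, 0.1891]
ee_rot: [[0.943, 0.334, -0.0], [0.334, -0.943, -0.0], [-0.0, 0.0, -1.0]]
wrist_force: [-0.2, -1.1, -3.1]
gripper_width: 0.273
gripper_force: 29.9
```

>>> drive_tool:
  moves:
    - {"delta_pos": [2, 0, 0], "turn": 0, "claw": 0}
    - {"delta_pos": [2, 0, 0], "turn": 0, "claw": 0}

```text
time_s: 8.25
tcp_pos: [0.5095, 0.1136, 0.189]
ee_rot: [[0.943, 0.334, -0.001], [0.334, -0.943, -0.001], [-0.001, 0.0, -1.0]]
wrist_force: [-2.6, -0.4, -1.1]
gripper_width: 0.272
gripper_force: 29.9
```

>>> drive_tool:
  moves:
    - {"delta_pos": [2, 0, 0], "turn": 0, "claw": 0}
    - {"delta_pos": [2, 0, 0], "turn": 0, "claw": 0}

```text
time_s: 8.5
tcp_pos: [0.5141, 0.1153, 0.1892]
ee_rot: [[0.943, 0.334, 0.001], [0.334, -0.943, 0.0], [0.001, 0.0, -1.0]]
wrist_force: [1.4, -1.0, -0.6]
gripper_width: 0.274
gripper_force: 29.9
```

```bash
python3 -c "
from h import *
st()"
```

```text
t 8.5 s -169.8 t -0.4 z 189.2 Fs 1.0 Ft -1.4 Fz -0.6 M [-0.1  -0.21  0.03] w 0.274
```

>>> drive_tool:
  moves:
    - {"delta_pos": [3, 0, 0], "turn": 0, "claw": 0}
    - {"delta_pos": [3, 0, 0], "turn": 0, "claw": 0}
    - {"delta_pos": [4, 0, 0], "turn": 0, "claw": 0}
    - {"delta_pos": [4, 0, 0], "turn": 0, "claw": 0}
    - {"delta_pos": [4, 0, 0], "turn": 0, "claw": 0}
    - {"delta_pos": [4, 0, 0], "turn": 0, "claw": 0}
    - {"delta_pos": [4, 0, 0], "turn": 0, "claw": 0}
    - {"delta_pos": [4, 0, 0], "turn": 0, "claw": 0}
    - {"delta_pos": [4, 0, 0], "turn": 0, "claw": 0}
    - {"delta_pos": [0, 0, 0], "turn": 0, "claw": 0}

```text
time_s: 9.75
tcp_pos: [0.5461, 0.1267, 0.1889]
ee_rot: [[0.943, 0.334, -0.0], [0.334, -0.943, -0.0], [-0.0, 0.0, -1.0]]
wrist_force: [0.8, 0.3, -3.2]
gripper_width: 0.276
gripper_force: 29.9
```

```bash
python3 -c "
from h import *
st()
ax,n=axes(RA)
u,v,P=cloud(load('top0'));d=(P[:,:2]-O)*1000;s=d@ax;t=d@n
k=(abs(t)>6.5)&(abs(t)<13)&(P[:,2]>.225)&(s<-30);print('collar s',np.percentile(s[k],[2,50,98]))
"
```

```text
t 9.75 s -135.8 t -0.3 z 188.9 Fs 0.9 Ft -0.0 Fz -3.2 M [-0.1   0.1  -0.03] w 0.276
collar s [-703.17780828 -677.44303032  -94.56156855]
```

>>> drive_tool:
  moves:
    - {"delta_pos": [4, 0, 0], "turn": 0, "claw": 0}
    - {"delta_pos": [4, 0, 0], "turn": 0, "claw": 0}
    - {"delta_pos": [4, 0, 0], "turn": 0, "claw": 0}
    - {"delta_pos": [3, 0, 0], "turn": 0, "claw": 0}
    - {"delta_pos": [2, 0, 0], "turn": 0, "claw": 0}
    - {"delta_pos": [0, 0, 0], "turn": 0, "claw": 0}

```text
time_s: 10.5
tcp_pos: [0.5619, 0.1323, 0.189]
ee_rot: [[0.943, 0.334, -0.0], [0.334, -0.943, -0.0], [-0.0, 0.0, -1.0]]
wrist_force: [-0.1, 0.1, -2.9]
gripper_width: 0.269
gripper_force: 29.9
```

>>> drive_tool:
  moves:
    - {"delta_pos": [1, 0, 0], "turn": 0, "claw": 0}
    - {"delta_pos": [1, 0, 0], "turn": 0, "claw": 0}

```text
time_s: 10.75
tcp_pos: [0.5637, 0.1329, 0.1891]
ee_rot: [[0.943, 0.334, 0.0], [0.334, -0.943, 0.0], [0.0, -0.0, -1.0]]
wrist_force: [0.0, -0.1, -2.2]
gripper_width: 0.276
gripper_force: 29.9
```

>>> drive_tool:
  moves:
    - {"delta_pos": [1, 0, 0], "turn": 0, "claw": 0}
    - {"delta_pos": [1, 0, 0], "turn": 0, "claw": 0}

```text
time_s: 11.0
tcp_pos: [0.5656, 0.1336, 0.1891]
ee_rot: [[0.943, 0.334, 0.0], [0.334, -0.943, 0.0], [0.0, 0.0, -1.0]]
wrist_force: [0.5, -0.2, -3.6]
gripper_width: 0.272
gripper_force: 29.9
```

```bash
python3 -c "
from h import *
st()"
```

```text
t 11.0 s -115.1 t -0.3 z 189.1 Fs 0.3 Ft -0.4 Fz -3.6 M [-0.1   0.    0.06] w 0.272
```

>>> drive_tool:
  moves:
    - {"delta_pos": [1, 0, 0], "turn": 0, "claw": 0}
    - {"delta_pos": [0.5, 0, 0], "turn": 0, "claw": 0}

```text
time_s: 11.25
tcp_pos: [0.5671, 0.1341, 0.1891]
ee_rot: [[0.943, 0.334, 0.0], [0.334, -0.943, 0.0], [0.0, -0.0, -1.0]]
wrist_force: [-0.2, 0.0, -3.5]
gripper_width: 0.273
gripper_force: 29.9
```

>>> drive_tool:
  moves:
    - {"delta_pos": [0.7, 0, 0], "turn": 0, "claw": 0}
    - {"delta_pos": [0.3, 0, 0], "turn": 0, "claw": 0}

```text
time_s: 11.5
tcp_pos: [0.568, 0.1344, 0.189]
ee_rot: [[0.943, 0.334, -0.0], [0.334, -0.943, -0.0], [-0.0, -0.0, -1.0]]
wrist_force: [-0.4, 0.3, -3.0]
gripper_width: 0.275
gripper_force: 29.9
```

>>> drive_tool:
  moves:
    - {"delta_pos": [0.7, 0, 0], "turn": 0, "claw": 0}
    - {"delta_pos": [0.3, 0, 0], "turn": 0, "claw": 0}

```text
time_s: 11.75
tcp_pos: [0.5681, 0.1345, 0.189]
ee_rot: [[0.943, 0.333, -0.002], [0.333, -0.943, -0.001], [-0.002, -0.0, -1.0]]
wrist_force: [-4.9, -0.7, -1.6]
gripper_width: 0.268
gripper_force: 29.8
```

Stop felt: about 5 N with the TCP at s ≈ -112.4. Now I relieve the push, lower the eye onto the rod and release.

>>> drive_tool:
  moves:
    - {"delta_pos": [-0.5, 0, 1], "turn": 0, "claw": 0}
    - {"delta_pos": [0, 0, 1], "turn": 0, "claw": 0}
    - {"delta_pos": [0, 0, 0], "turn": 0, "claw": 0}

```text
time_s: 12.12
tcp_pos: [0.5682, 0.1344, 0.1869]
ee_rot: [[0.943, 0.334, -0.001], [0.334, -0.943, -0.0], [-0.001, 0.0, -1.0]]
wrist_force: [-3.9, -0.6, -2.0]
gripper_width: 0.274
gripper_force: 29.9
```

```bash
python3 -c "
from h import *
st()"
```

```text
t 12.12 s -112.4 t -0.4 z 186.9 Fs -3.9 Ft 0.8 Fz -2.0 M [-0.3   0.62 -0.04] w 0.274
```

>>> drive_tool:
  moves:
    - {"delta_pos": [0, 0, 0], "turn": 0, "claw": 0.5}
    - {"delta_pos": [0, 0, 0], "turn": 0, "claw": 0.5}
    - {"delta_pos": [0, 0, 0], "turn": 0, "claw": 0.5}
    - {"delta_pos": [0, 0, 0], "turn": 0, "claw": 0.5}
    - {"delta_pos": [-1, 0, -15], "turn": 0, "claw": 0.5}
    - {"delta_pos": [0, 0, -35], "turn": 0, "claw": 0.6}
    - {"delta_pos": [0, 0, -40], "turn": 0, "claw": 1}
    - {"delta_pos": [0, 0, 0], "turn": 0, "claw": 1}

```text
time_s: 13.12
tcp_pos: [0.5695, 0.1349, 0.2825]
ee_rot: [[0.942, 0.334, 0.01], [0.334, -0.943, 0.004], [0.01, -0.0, -1.0]]
wrist_force: [0.7, 0.6, -0.5]
gripper_width: 0.744
gripper_force: 0.0
```

Run:
```python
from h import *
st()
ax,n=axes(31); e=np.array([.4777,.4073])-.0025*ax
go((*e,.200),31)
c=cap('side','side3');cv2.imwrite('pics/s3c.png',cv2.resize(c['color'][120:240,170:330],(800,600),interpolation=cv2.INTER_CUBIC)[:,:,::-1])
c=cap('top','top3');u,v,P=cloud(c)
for nm,e,ze in (('M',(.4777,.4073),.154),('S',(.3597,.3442),.142)):
    q=P[(np.hypot(*(P[:,:2]-e).T)<.022)&(P[:,2]>ze-.004)&(P[:,2]<ze+.02)]; r=cv2.minAreaRect(q[:,:2].astype(np.float32)*1000); print(nm,np.round(r[0],1),np.round(r[1],1),r[2])
```

```text
t 13.12 s -111.0 t -0.4 z 282.5 Fs 0.9 Ft 0.3 Fz -0.5 M [-0.06  0.03 -0.03] w 0.744
t 13.12 tcp [569.5 134.9 282.5] yaw 19.52 F [ 0.7  0.6 -0.5] w 0.744
 shift now-axes [   1.2 -287.    82.5] turn -0.2 | shift after turning [59.1, -280.8, 82.5]
M [477.5 407.2] [18.2 23. ] 26.773008346557617
S [359.8 344.3] [17.7 23.8] 22.501285552978516
```

View pics/s3c.png

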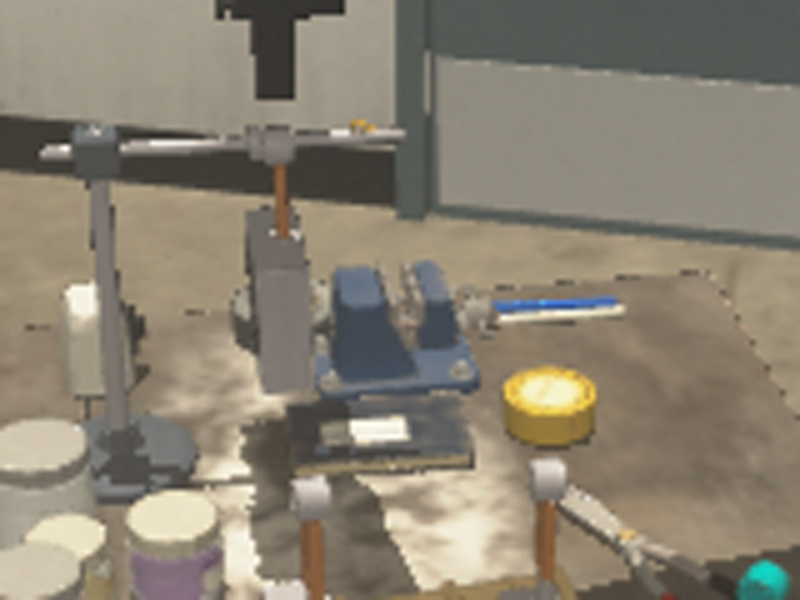

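The large sifter now hangs against the collar at crop (270,140), its pan is vertical, and the catch at (360,127) is up behind it. On to the medium one.

>>> drive_tool:
  moves:
    - {"delta_pos": [0, 0, 0], "turn": -0.183, "claw": 1}
    - {"delta_pos": [6, -31.8, 0], "turn": 0, "claw": 1}
    - {"delta_pos": [8, -40, 0], "turn": 0, "claw": 1}
    - {"delta_pos": [8, -45, 0], "turn": 0, "claw": 1}
    - {"delta_pos": [8, -45, 0], "turn": 0, "claw": 1}
    - {"delta_pos": [8, -45, 20], "turn": 0, "claw": 1}
    - {"delta_pos": [8, -45, 30], "turn": 0, "claw": 1}
    - {"delta_pos": [8.1, -30, 32.5], "turn": 0, "claw": 1}
    - {"delta_pos": [0, 0, 0], "turn": 0, "claw": 1}
    - {"delta_pos": [0, 0, 0], "turn": 0, "claw": 1}

```text
time_s: 14.48
tcp_pos: [0.4738, 0.405, 0.1947]
ee_rot: [[0.866, 0.5, 0.0], [0.5, -0.866, -0.001], [-0.0, 0.001, -1.0]]
wrist_force: [0.1, 0.5, 1.1]
gripper_width: 1.004
gripper_force: 0.0
```

Run:
```python
from h import *
go((.4754,.4060,.107),30)
```

```text
t 14.47 tcp [473.8 405.  194.7] yaw 29.99 F [0.1 0.5 1.1] w 1.004
 shift now-axes [ 1.9 -0.1 87.7] turn -0.0 | shift after turning [1.9, -0.1, 87.7]
```

>>> drive_tool:
  moves:
    - {"delta_pos": [1.9, 0, 12], "turn": 0, "claw": 0.5}
    - {"delta_pos": [0, 0, 30], "turn": 0, "claw": 0.5}
    - {"delta_pos": [0, 0, 30], "turn": 0, "claw": 0.5}
    - {"delta_pos": [0, 0, 15], "turn": 0, "claw": 0.5}
    - {"delta_pos": [0, 0, 0], "turn": 0, "claw": 0.4}
    - {"delta_pos": [0, 0, 0], "turn": 0, "claw": 0}
    - {"delta_pos": [0, 0, 0], "turn": 0, "claw": 0}
    - {"delta_pos": [0, 0, 0], "turn": 0, "claw": 0}
    - {"delta_pos": [0, 0, 0], "turn": 0, "claw": 0}
    - {"delta_pos": [0, 0, 0], "turn": 0, "claw": 0}

```text
time_s: 15.72
tcp_pos: [0.4757, 0.4067, 0.1088]
ee_rot: [[0.866, 0.5, 0.002], [0.5, -0.866, 0.001], [0.002, -0.0, -1.0]]
wrist_force: [-0.3, -1.0, 4.9]
gripper_width: 0.269
gripper_force: 30.0
```

Run:
```python
from h import *
ax,n=axes(RA); e=O-.232*ax
print(monitor.sense()['gripper_force'])
go((*e,.199),RA)
```

```text
29.959458326920867
t 15.72 tcp [475.7 406.7 108.8] yaw 30.0 F [-0.3 -1.   4.9] w 0.269
 shift now-axes [-173.4  259.8  -90.6] turn 0.184 | shift after turning [-123.2, 287.2, -90.2]
```

>>> drive_tool:
  moves:
    - {"delta_pos": [0, 0, -20], "turn": 0, "claw": 0}
    - {"delta_pos": [0, 0, -35], "turn": 0, "claw": 0}
    - {"delta_pos": [0, 0, -35], "turn": 0, "claw": 0}
    - {"delta_pos": [0, 25, 0], "turn": 0.092, "claw": 0}
    - {"delta_pos": [0, 35, 0], "turn": 0.092, "claw": 0}
    - {"delta_pos": [-20, 45, 0], "turn": 0, "claw": 0}
    - {"delta_pos": [-35, 45, 0], "turn": 0, "claw": 0}
    - {"delta_pos": [-35, 45, 0], "turn": 0, "claw": 0}
    - {"delta_pos": [-23, 45, 0], "turn": 0, "claw": 0}
    - {"delta_pos": [0, 30, 0], "turn": 0, "claw": 0}
    - {"delta_pos": [0, 10, 0], "turn": 0, "claw": 0}
    - {"delta_pos": [0, 0, 0], "turn": 0, "claw": 0}

```text
time_s: 17.23
tcp_pos: [0.4687, 0.1077, 0.1969]
ee_rot: [[0.943, 0.332, -0.001], [0.332, -0.943, -0.0], [-0.001, -0.0, -1.0]]
wrist_force: [-0.9, -0.2, -1.7]
gripper_width: 0.273
gripper_force: 30.0
```

```bash
cat >> h.py <<'E'
def held(tag,half,ze):
    st(); ax,n=axes(RA); tcp=np.array(monitor.sense()['tcp_pos']); c=cap('side',tag)
    u,v,P=cloud(c); d=(P[:,:2]-tcp[:2])*1000; s=d@ax;t=d@n;z=(P[:,2]-tcp[2])*1000+ze
    k=(abs(s)<30)&(abs(t-half)<8)&(z<-112+half+3)&(z>-112-half-8)
    for lo in range(-112-int(half)-8,-112+int(half),10):
        w=k&(z>=lo)&(z<lo+10)
        if w.sum()>3: print(lo,w.sum(),'s',np.percentile(s[w],[2,98]).round(1),'t',np.median(t[w]).round(1))
    w=k&(abs(z+112)<half-4); co=np.polyfit(z[w],t[w],1); print('face t',np.median(t[w]).round(2),'want',half,'roll',np.degrees(np.arctan(co[0])).round(2),'yaw',np.degrees(np.arctan(np.polyfit(s[w],t[w],1)[0])).round(2),'z low/high rel eye',np.percentile(z[k],[1,99]).round(1))
E
python3 - <<'E'
from h import *
ax,n=axes(RA); e=O-.232*ax
held('side4',34,45.2); go((*e,.1898),RA)
E
```

```text
t 17.23 s -215.1 t 7.5 z 196.9 Fs -0.9 Ft 0.1 Fz -1.7 M [-0.1  -0.01 -0.  ] w 0.273
-154 58 s [-26.8  29.3] t 32.2
-144 17 s [-22.   29.7] t 29.4
face t 29.64 want 34 roll 24.39 yaw 0.06 z low/high rel eye [-153.4 -136.9]
t 17.27 tcp [468.8 108.2 197. ] yaw 19.42 F [-0.8  0.7 -2.5] w 0.271
 shift now-axes [-17.1   8.    7.2] turn -0.001 | shift after turning [-17.1, 8.0, 7.2]
```

```bash
sed -i 's/\*1000+ze/*1000-ze/' h.py
python3 - <<'E'
from h import *
held('side4',34,45.2)
E
```

```text
t 17.27 s -214.9 t 8.0 z 197.0 Fs -0.5 Ft 0.9 Fz -2.5 M [-0.03 -0.02 -0.04] w 0.271
-154 7 s [-10.2  19.4] t 30.8
-144 27 s [-10.   21.1] t 33.7
-134 23 s [-9.3 21.1] t 34.4
-124 31 s [-9.7 22.4] t 34.6
-114 29 s [-9.8 21. ] t 33.2
-104 30 s [-9.5 22.7] t 32.6
-94 27 s [-10.2  21.1] t 34.0
-84 27 s [-9.4 22.8] t 34.5
face t 33.74 want 34 roll -0.71 yaw -1.81 z low/high rel eye [-146.4  -77. ]
```

>>> drive_tool:
  moves:
    - {"delta_pos": [0, 8, 4], "turn": 0, "claw": 0}
    - {"delta_pos": [0, 0, 3.2], "turn": 0, "claw": 0}
    - {"delta_pos": [0, 0, 0], "turn": 0, "claw": 0}
    - {"delta_pos": [0, 0, 0], "turn": 0, "claw": 0}
    - {"delta_pos": [4, 0, 0], "turn": 0, "claw": 0}
    - {"delta_pos": [3, 0, 0], "turn": 0, "claw": 0}
    - {"delta_pos": [2, 0, 0], "turn": 0, "claw": 0}
    - {"delta_pos": [2, 0, 0], "turn": 0, "claw": 0}
    - {"delta_pos": [0, 0, 0], "turn": 0, "claw": 0}

```text
time_s: 18.45
tcp_pos: [0.4821, 0.1039, 0.1903]
ee_rot: [[0.943, 0.333, -0.0], [0.333, -0.943, -0.0], [-0.0, 0.0, -1.0]]
wrist_force: [-0.1, 0.8, -2.3]
gripper_width: 0.273
gripper_force: 30.0
```

```bash
python3 -c "
from h import *
st()"
```

```text
t 18.45 s -203.7 t -0.4 z 190.3 Fs 0.2 Ft 0.8 Fz -2.3 M [-0.09  0.03  0.03] w 0.273
```

>>> drive_tool:
  moves:
    - {"delta_pos": [2, 0, 0], "turn": 0, "claw": 0}
    - {"delta_pos": [2, 0, 0], "turn": 0, "claw": 0}
    - {"delta_pos": [0, 0, 0], "turn": 0, "claw": 0}

```text
time_s: 18.82
tcp_pos: [0.4859, 0.1053, 0.1904]
ee_rot: [[0.943, 0.333, 0.0], [0.333, -0.943, 0.0], [0.0, -0.0, -1.0]]
wrist_force: [-0.1, -0.2, -2.3]
gripper_width: 0.272
gripper_force: 30.0
```

>>> drive_tool:
  moves:
    - {"delta_pos": [3, 0, 0], "turn": 0, "claw": 0}
    - {"delta_pos": [3, 0, 0], "turn": 0, "claw": 0}
    - {"delta_pos": [3, 0, 0], "turn": 0, "claw": 0}
    - {"delta_pos": [2, 0, 0], "turn": 0, "claw": 0}

```text
time_s: 19.32
tcp_pos: [0.4964, 0.109, 0.1903]
ee_rot: [[0.943, 0.333, 0.0], [0.333, -0.943, 0.0], [0.0, -0.0, -1.0]]
wrist_force: [0.3, -0.3, -1.3]
gripper_width: 0.277
gripper_force: 30.0
```

>>> drive_tool:
  moves:
    - {"delta_pos": [2, 0, 0], "turn": 0, "claw": 0}
    - {"delta_pos": [2, 0, 0], "turn": 0, "claw": 0}
    - {"delta_pos": [2, 0, 0], "turn": 0, "claw": 0}
    - {"delta_pos": [2, 0, 0], "turn": 0, "claw": 0}

```text
time_s: 19.82
tcp_pos: [0.5038, 0.1116, 0.1903]
ee_rot: [[0.943, 0.333, -0.0], [0.333, -0.943, -0.0], [-0.0, 0.0, -1.0]]
wrist_force: [0.2, 1.1, -1.3]
gripper_width: 0.273
gripper_force: 30.0
```

>>> drive_tool:
  moves:
    - {"delta_pos": [2, 0, 0], "turn": 0, "claw": 0}
    - {"delta_pos": [2, 0, 0], "turn": 0, "claw": 0}

```text
time_s: 20.08
tcp_pos: [0.507, 0.1126, 0.1903]
ee_rot: [[0.943, 0.333, -0.001], [0.333, -0.943, -0.001], [-0.002, 0.0, -1.0]]
wrist_force: [-2.4, -1.5, -0.5]
gripper_width: 0.27
gripper_force: 30.0
```

```bash
python3 -c "
from h import *
st()"
```

```text
t 20.07 s -177.4 t -0.5 z 190.3 Fs -2.7 Ft -0.6 Fz -0.5 M [-0.29  0.6  -0.01] w 0.27
```

>>> drive_tool:
  moves:
    - {"delta_pos": [2, 0, 0], "turn": 0, "claw": 0}
    - {"delta_pos": [2, 0, 0], "turn": 0, "claw": 0}
    - {"delta_pos": [2, 0, 0], "turn": 0, "claw": 0}

```text
time_s: 20.45
tcp_pos: [0.5142, 0.1153, 0.1909]
ee_rot: [[0.943, 0.333, 0.003], [0.333, -0.943, 0.001], [0.003, 0.0, -1.0]]
wrist_force: [-0.8, -0.7, -1.4]
gripper_width: 0.273
gripper_force: 30.0
```

>>> drive_tool:
  moves:
    - {"delta_pos": [3, 0, 0], "turn": 0, "claw": 0}
    - {"delta_pos": [3, 0, 0], "turn": 0, "claw": 0}
    - {"delta_pos": [3, 0, 0], "turn": 0, "claw": 0}
    - {"delta_pos": [3, 0, 0], "turn": 0, "claw": 0}
    - {"delta_pos": [3, 0, 0], "turn": 0, "claw": 0}
    - {"delta_pos": [3, 0, 0], "turn": 0, "claw": 0}
    - {"delta_pos": [3, 0, 0], "turn": 0, "claw": 0}
    - {"delta_pos": [3, 0, 0], "turn": 0, "claw": 0}
    - {"delta_pos": [3, 0, 0], "turn": 0, "claw": 0}
    - {"delta_pos": [3, 0, 0], "turn": 0, "claw": 0}
    - {"delta_pos": [0, 0, 0], "turn": 0, "claw": 0}

```text
time_s: 21.82
tcp_pos: [0.5416, 0.125, 0.1903]
ee_rot: [[0.943, 0.333, 0.0], [0.333, -0.943, 0.0], [0.0, -0.0, -1.0]]
wrist_force: [-0.2, -1.3, -1.7]
gripper_width: 0.27
gripper_force: 30.0
```

```bash
python3 -c "
from h import *
st()"
```

```text
t 21.82 s -140.6 t -0.4 z 190.3 Fs -0.6 Ft -1.1 Fz -1.7 M [-0.1  -0.01 -0.02] w 0.27
```

>>> drive_tool:
  moves:
    - {"delta_pos": [2, 0, 0], "turn": 0, "claw": 0}
    - {"delta_pos": [2, 0, 0], "turn": 0, "claw": 0}
    - {"delta_pos": [1, 0, 0], "turn": 0, "claw": 0}
    - {"delta_pos": [0, 0, 0], "turn": 0, "claw": 0}

```text
time_s: 22.32
tcp_pos: [0.5461, 0.1266, 0.1903]
ee_rot: [[0.943, 0.333, -0.0], [0.333, -0.943, -0.0], [-0.0, 0.0, -1.0]]
wrist_force: [-0.2, 0.4, -2.3]
gripper_width: 0.264
gripper_force: 30.0
```

>>> drive_tool:
  moves:
    - {"delta_pos": [0.7, 0, 0], "turn": 0, "claw": 0}
    - {"delta_pos": [0.3, 0, 0], "turn": 0, "claw": 0}

```text
time_s: 22.58
tcp_pos: [0.547, 0.1269, 0.1904]
ee_rot: [[0.943, 0.333, 0.0], [0.333, -0.943, -0.0], [0.0, 0.0, -1.0]]
wrist_force: [0.7, 0.7, -2.3]
gripper_width: 0.273
gripper_force: 30.0
```

>>> drive_tool:
  moves:
    - {"delta_pos": [0.7, 0, 0], "turn": 0, "claw": 0}
    - {"delta_pos": [0.3, 0, 0], "turn": 0, "claw": 0}

```text
time_s: 22.82
tcp_pos: [0.548, 0.1272, 0.1903]
ee_rot: [[0.943, 0.333, 0.0], [0.333, -0.943, 0.0], [0.0, 0.0, -1.0]]
wrist_force: [0.2, -1.0, -1.2]
gripper_width: 0.271
gripper_force: 30.0
```

>>> drive_tool:
  moves:
    - {"delta_pos": [0.7, 0, 0], "turn": 0, "claw": 0}
    - {"delta_pos": [0.3, 0, 0], "turn": 0, "claw": 0}

```text
time_s: 23.08
tcp_pos: [0.5489, 0.1275, 0.1903]
ee_rot: [[0.943, 0.333, -0.0], [0.333, -0.943, -0.0], [-0.0, -0.0, -1.0]]
wrist_force: [-1.4, -0.1, -2.4]
gripper_width: 0.273
gripper_force: 30.0
```

>>> drive_tool:
  moves:
    - {"delta_pos": [0.5, 0, 0], "turn": 0, "claw": 0}
    - {"delta_pos": [0, 0, 0], "turn": 0, "claw": 0}

```text
time_s: 23.32
tcp_pos: [0.5491, 0.1276, 0.1902]
ee_rot: [[0.943, 0.333, -0.001], [0.333, -0.943, -0.0], [-0.001, -0.0, -1.0]]
wrist_force: [-0.5, 0.2, -2.3]
gripper_width: 0.27
gripper_force: 30.0
```

>>> drive_tool:
  moves:
    - {"delta_pos": [0.4, 0, 0], "turn": 0, "claw": 0}
    - {"delta_pos": [0, 0, 0], "turn": 0, "claw": 0}

```text
time_s: 23.58
tcp_pos: [0.5494, 0.1277, 0.1902]
ee_rot: [[0.943, 0.333, -0.001], [0.333, -0.943, -0.0], [-0.001, -0.0, -1.0]]
wrist_force: [-2.5, 0.5, -1.8]
gripper_width: 0.271
gripper_force: 30.0
```

```bash
python3 -c "
from h import *
st()"
```

```text
t 23.57 s -132.4 t -0.4 z 190.2 Fs -2.1 Ft 1.3 Fz -1.8 M [-0.15  0.53  0.02] w 0.271
```

>>> drive_tool:
  moves:
    - {"delta_pos": [0.5, 0, 0], "turn": 0, "claw": 0}
    - {"delta_pos": [0, 0, 0], "turn": 0, "claw": 0}

```text
time_s: 23.82
tcp_pos: [0.5495, 0.1278, 0.1901]
ee_rot: [[0.943, 0.333, -0.002], [0.333, -0.943, -0.001], [-0.002, -0.0, -1.0]]
wrist_force: [-3.5, -0.2, -1.5]
gripper_width: 0.276
gripper_force: 30.0
```

>>> drive_tool:
  moves:
    - {"delta_pos": [0.4, 0, 0], "turn": 0, "claw": 0}
    - {"delta_pos": [0, 0, 0], "turn": 0, "claw": 0}

```text
time_s: 24.08
tcp_pos: [0.5496, 0.1278, 0.19]
ee_rot: [[0.943, 0.333, -0.002], [0.333, -0.943, -0.001], [-0.003, -0.0, -1.0]]
wrist_force: [-5.5, -0.6, -0.6]
gripper_width: 0.272
gripper_force: 30.0
```

```bash
python3 -c "
from h import *
st()"
```

```text
t 24.07 s -132.1 t -0.5 z 190.0 Fs -5.3 Ft 1.3 Fz -0.6 M [-0.26  1.47  0.01] w 0.272
```

Home at 5.3 N. Now I lower it, release it and fetch the small one.

>>> drive_tool:
  moves:
    - {"delta_pos": [-0.5, 0, 1], "turn": 0, "claw": 0}
    - {"delta_pos": [-0.2, 0, 1.5], "turn": 0, "claw": 0}
    - {"delta_pos": [0, 0, 0], "turn": 0, "claw": 0}
    - {"delta_pos": [0, 0, 0], "turn": 0, "claw": 0.5}
    - {"delta_pos": [0, 0, 0], "turn": 0, "claw": 0.5}
    - {"delta_pos": [0, 0, 0], "turn": 0, "claw": 0.5}
    - {"delta_pos": [0, 0, 0], "turn": 0, "claw": 0.5}
    - {"delta_pos": [-1, 0, -15], "turn": 0, "claw": 0.5}
    - {"delta_pos": [0, 0, -35], "turn": 0, "claw": 0.6}
    - {"delta_pos": [0, 0, -40], "turn": 0, "claw": 0.6}
    - {"delta_pos": [0, 0, 0], "turn": 0, "claw": 0.6}

```text
time_s: 25.45
tcp_pos: [0.5511, 0.1282, 0.2831]
ee_rot: [[0.943, 0.333, 0.009], [0.333, -0.943, 0.004], [0.01, -0.0, -1.0]]
wrist_force: [1.0, 0.4, 0.2]
gripper_width: 0.597
gripper_force: 0.0
```

Run:
```python
from h import *
st()
ax,n=axes(22); e=np.array([.3598,.3443])-.0025*ax; print(e)
go((*e,.200),22)
c=cap('side','side5');cv2.imwrite('pics/s5c.png',cv2.resize(c['color'][135:225,190:310],(800,600),interpolation=cv2.INTER_CUBIC)[:,:,::-1])
```

```text
t 25.45 s -130.6 t -0.5 z 283.1 Fs 1.1 Ft 0.0 Fz 0.2 M [-0.05  0.01 -0.05] w 0.597
[0.35748204 0.34336348]
t 25.45 tcp [551.1 128.2 283.1] yaw 19.46 F [1.  0.4 0.2] w 0.597
 shift now-axes [-111.7 -267.3   82.1] turn -0.044 | shift after turning [-98.9, -272.0, 83.1]
```

View pics/s5c.png

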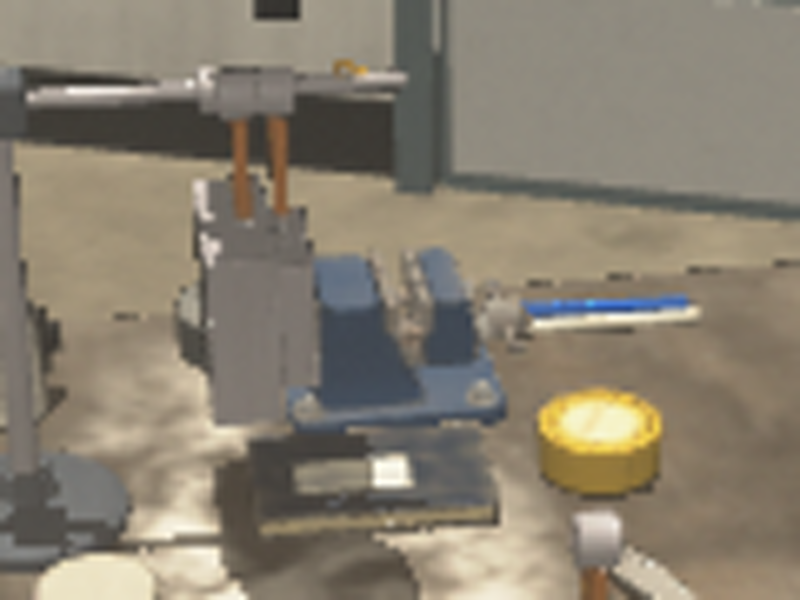

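The crop shows the large and medium sifters nested, their eyes together from (235,92) to (290,92), with the catch at (350,70) up. On to the small one.

>>> drive_tool:
  moves:
    - {"delta_pos": [0, 0, 0], "turn": -0.044, "claw": 0.6}
    - {"delta_pos": [-10, -30, 0], "turn": 0, "claw": 0.6}
    - {"delta_pos": [-15, -42, 0], "turn": 0, "claw": 0.6}
    - {"delta_pos": [-18, -45, 0], "turn": 0, "claw": 0.6}
    - {"delta_pos": [-18, -45, 20], "turn": 0, "claw": 0.6}
    - {"delta_pos": [-18, -45, 30], "turn": 0, "claw": 0.6}
    - {"delta_pos": [-15, -45, 30], "turn": 0, "claw": 0.6}
    - {"delta_pos": [-5, -20, 0], "turn": 0, "claw": 0.6}
    - {"delta_pos": [0, 0, 0], "turn": 0, "claw": 0.6}
    - {"delta_pos": [0, 0, 0], "turn": 0, "claw": 0.6}

```text
time_s: 26.75
tcp_pos: [0.3556, 0.3424, 0.1978]
ee_rot: [[0.928, 0.374, -0.0], [0.374, -0.928, -0.0], [-0.0, 0.0, -1.0]]
wrist_force: [-0.2, -1.1, 0.1]
gripper_width: 0.603
gripper_force: 0.0
```

Run:
```python
from h import *
go((.3575,.3434,.096),22)
```

```text
t 26.75 tcp [355.6 342.4 197.8] yaw 21.94 F [-0.2 -1.1  0.1] w 0.603
 shift now-axes [  2.2  -0.3 101.8] turn -0.001 | shift after turning [2.1, -0.2, 101.8]
```

>>> drive_tool:
  moves:
    - {"delta_pos": [2.2, 0, 16], "turn": 0, "claw": 0.5}
    - {"delta_pos": [0, 0, 35], "turn": 0, "claw": 0.5}
    - {"delta_pos": [0, 0, 35], "turn": 0, "claw": 0.5}
    - {"delta_pos": [0, 0, 15], "turn": 0, "claw": 0.5}
    - {"delta_pos": [0, 0, 0], "turn": 0, "claw": 0.45}
    - {"delta_pos": [0, 0, 0], "turn": 0, "claw": 0.4}
    - {"delta_pos": [0, 0, 0], "turn": 0, "claw": 0}
    - {"delta_pos": [0, 0, 0], "turn": 0, "claw": 0}
    - {"delta_pos": [0, 0, 0], "turn": 0, "claw": 0}
    - {"delta_pos": [0, 0, 0], "turn": 0, "claw": 0}

```text
time_s: 28.0
tcp_pos: [0.3578, 0.3441, 0.0976]
ee_rot: [[0.927, 0.374, 0.001], [0.374, -0.927, 0.001], [0.001, -0.001, -1.0]]
wrist_force: [-1.2, -0.9, 4.8]
gripper_width: 0.27
gripper_force: 30.0
```

Run:
```python
from h import *
ax,n=axes(RA); e=O-.225*ax
print(monitor.sense()['gripper_force'])
go((*e,.199),RA)
```

```text
30.00286697410047
t 28.0 tcp [357.8 344.1  97.6] yaw 21.98 F [-1.2 -0.9  4.8] w 0.27
 shift now-axes [   4.2  267.8 -101.6] turn 0.044 | shift after turning [15.8, 267.4, -101.4]
```

>>> drive_tool:
  moves:
    - {"delta_pos": [0, 0, -21], "turn": 0, "claw": 0}
    - {"delta_pos": [0, 0, -40], "turn": 0, "claw": 0}
    - {"delta_pos": [0, 0, -40], "turn": 0, "claw": 0}
    - {"delta_pos": [0, 25, 0], "turn": 0.044, "claw": 0}
    - {"delta_pos": [0, 40, 0], "turn": 0, "claw": 0}
    - {"delta_pos": [0, 45, 0], "turn": 0, "claw": 0}
    - {"delta_pos": [3, 45, 0], "turn": 0, "claw": 0}
    - {"delta_pos": [4, 45, 0], "turn": 0, "claw": 0}
    - {"delta_pos": [5, 40, 0], "turn": 0, "claw": 0}
    - {"delta_pos": [0, 27, 0], "turn": 0, "claw": 0}
    - {"delta_pos": [0, 0, 0], "turn": 0, "claw": 0}
    - {"delta_pos": [0, 0, 0], "turn": 0, "claw": 0}

```text
time_s: 29.5
tcp_pos: [0.4583, 0.0965, 0.1974]
ee_rot: [[0.943, 0.333, -0.001], [0.333, -0.943, -0.0], [-0.001, -0.0, -1.0]]
wrist_force: [-0.7, -0.0, -0.5]
gripper_width: 0.273
gripper_force: 30.0
```

Run:
```python
from h import *
ax,n=axes(RA); e=O-.215*ax
held('side6',22,44.4); go((*e,.1906),RA)
```

```text
t 29.5 s -228.7 t 0.5 z 197.4 Fs -0.6 Ft 0.2 Fz -0.5 M [-0.09 -0.02 -0.04] w 0.273
-132 27 s [-11.2  20.5] t 21.4
-122 31 s [-12.2  20.9] t 21.6
-112 29 s [-12.2  21.1] t 23.1
-102 32 s [-11.8  21.2] t 22.2
-92 18 s [-12.2  21.2] t 20.0
face t 22.24 want 22 roll 1.38 yaw -1.52 z low/high rel eye [-132.4  -87.5]
t 29.55 tcp [458.4  96.8 197.6] yaw 19.47 F [ 0.  -0.6 -0.5] w 0.273
 shift now-axes [13.5  0.7  6.9] turn -0.0 | shift after turning [13.5, 0.7, 7.0]
```

>>> drive_tool:
  moves:
    - {"delta_pos": [0, 0.7, 4], "turn": 0, "claw": 0}
    - {"delta_pos": [0, 0, 3.5], "turn": 0, "claw": 0}
    - {"delta_pos": [8, 0, 0], "turn": 0, "claw": 0}
    - {"delta_pos": [8, 0, 0], "turn": 0, "claw": 0}
    - {"delta_pos": [5, 0, 0], "turn": 0, "claw": 0}
    - {"delta_pos": [2, 0, 0], "turn": 0, "claw": 0}
    - {"delta_pos": [2, 0, 0], "turn": 0, "claw": 0}
    - {"delta_pos": [0, 0, 0], "turn": 0, "claw": 0}

```text
time_s: 30.55
tcp_pos: [0.4825, 0.1039, 0.1903]
ee_rot: [[0.943, 0.333, -0.0], [0.333, -0.943, -0.0], [-0.0, 0.0, -1.0]]
wrist_force: [0.4, -0.6, -1.1]
gripper_width: 0.269
gripper_force: 30.0
```

>>> drive_tool:
  moves:
    - {"delta_pos": [2, 0, 0], "turn": 0, "claw": 0}
    - {"delta_pos": [2, 0, 0], "turn": 0, "claw": 0}
    - {"delta_pos": [0, 0, 0], "turn": 0, "claw": 0}

```text
time_s: 30.92
tcp_pos: [0.4864, 0.1053, 0.1904]
ee_rot: [[0.943, 0.333, 0.0], [0.333, -0.943, 0.0], [0.0, -0.0, -1.0]]
wrist_force: [-0.6, 0.2, -1.9]
gripper_width: 0.271
gripper_force: 30.0
```

```bash
python3 -c "
from h import *
st()"
```

```text
t 30.93 s -199.2 t -0.6 z 190.4 Fs -0.5 Ft 0.4 Fz -1.9 M [-0.09 -0.09  0.05] w 0.271
```

>>> drive_tool:
  moves:
    - {"delta_pos": [3, 0, 0], "turn": 0, "claw": 0}
    - {"delta_pos": [3, 0, 0], "turn": 0, "claw": 0}
    - {"delta_pos": [3, 0, 0], "turn": 0, "claw": 0}
    - {"delta_pos": [3, 0, 0], "turn": 0, "claw": 0}

```text
time_s: 31.42
tcp_pos: [0.4978, 0.1093, 0.1903]
ee_rot: [[0.943, 0.333, -0.0], [0.333, -0.943, -0.0], [-0.0, 0.0, -1.0]]
wrist_force: [-0.5, 0.6, -1.0]
gripper_width: 0.272
gripper_force: 30.0
```

>>> drive_tool:
  moves:
    - {"delta_pos": [2, 0, 0], "turn": 0, "claw": 0}
    - {"delta_pos": [2, 0, 0], "turn": 0, "claw": 0}
    - {"delta_pos": [2, 0, 0], "turn": 0, "claw": 0}
    - {"delta_pos": [2, 0, 0], "turn": 0, "claw": 0}

```text
time_s: 31.92
tcp_pos: [0.5051, 0.1119, 0.1904]
ee_rot: [[0.943, 0.333, -0.0], [0.333, -0.943, -0.0], [-0.0, 0.0, -1.0]]
wrist_force: [-1.6, -0.1, 0.0]
gripper_width: 0.273
gripper_force: 30.0
```

>>> drive_tool:
  moves:
    - {"delta_pos": [2, 0, 0], "turn": 0, "claw": 0}
    - {"delta_pos": [2, 0, 0], "turn": 0, "claw": 0}

```text
time_s: 32.17
tcp_pos: [0.5084, 0.1129, 0.1903]
ee_rot: [[0.943, 0.333, -0.001], [0.333, -0.943, -0.001], [-0.002, 0.0, -1.0]]
wrist_force: [-2.5, -1.9, 0.3]
gripper_width: 0.274
gripper_force: 30.0
```

>>> drive_tool:
  moves:
    - {"delta_pos": [2, 0, 0], "turn": 0, "claw": 0}
    - {"delta_pos": [2, 0, 0], "turn": 0, "claw": 0}

```text
time_s: 32.42
tcp_pos: [0.5121, 0.1142, 0.1903]
ee_rot: [[0.943, 0.333, -0.002], [0.333, -0.943, -0.001], [-0.002, 0.0, -1.0]]
wrist_force: [-5.3, -1.8, 2.0]
gripper_width: 0.271
gripper_force: 30.0
```

```bash
python3 -c "
from h import *
st()"
```

```text
t 32.42 s -172.0 t -0.8 z 190.3 Fs -5.6 Ft 0.1 Fz 2.0 M [-0.48  1.2   0.02] w 0.271
```

>>> drive_tool:
  moves:
    - {"delta_pos": [1, 0, 0], "turn": 0, "claw": 0}
    - {"delta_pos": [1, 0, 0], "turn": 0, "claw": 0}

```text
time_s: 32.67
tcp_pos: [0.5153, 0.1156, 0.1908]
ee_rot: [[0.943, 0.333, 0.002], [0.333, -0.943, 0.001], [0.002, -0.0, -1.0]]
wrist_force: [-1.3, -0.4, 1.6]
gripper_width: 0.274
gripper_force: 30.0
```

>>> drive_tool:
  moves:
    - {"delta_pos": [2, 0, 0], "turn": 0, "claw": 0}
    - {"delta_pos": [2, 0, 0], "turn": 0, "claw": 0}
    - {"delta_pos": [2, 0, 0], "turn": 0, "claw": 0}

```text
time_s: 33.05
tcp_pos: [0.5204, 0.1173, 0.1904]
ee_rot: [[0.943, 0.333, 0.0], [0.333, -0.943, -0.0], [0.0, 0.0, -1.0]]
wrist_force: [-1.5, -0.6, 2.0]
gripper_width: 0.274
gripper_force: 30.0
```

>>> drive_tool:
  moves:
    - {"delta_pos": [2, 0, 0], "turn": 0, "claw": 0}
    - {"delta_pos": [2, 0, 0], "turn": 0, "claw": 0}
    - {"delta_pos": [2, 0, 0], "turn": 0, "claw": 0}
    - {"delta_pos": [0, 0, 0], "turn": 0, "claw": 0}

```text
time_s: 33.55
tcp_pos: [0.5262, 0.1193, 0.1904]
ee_rot: [[0.943, 0.333, 0.0], [0.333, -0.943, 0.0], [0.0, 0.0, -1.0]]
wrist_force: [-1.4, -0.9, 1.9]
gripper_width: 0.27
gripper_force: 30.0
```

```bash
python3 -c "
from h import *
st()"
```

```text
t 33.55 s -157.0 t -0.6 z 190.4 Fs -1.6 Ft -0.4 Fz 1.9 M [-0.24  0.25  0.04] w 0.27
```

>>> drive_tool:
  moves:
    - {"delta_pos": [2, 0, 0], "turn": 0, "claw": 0}
    - {"delta_pos": [2, 0, 0], "turn": 0, "claw": 0}
    - {"delta_pos": [1, 0, 0], "turn": 0, "claw": 0}
    - {"delta_pos": [0, 0, 0], "turn": 0, "claw": 0}

```text
time_s: 34.05
tcp_pos: [0.5309, 0.121, 0.1904]
ee_rot: [[0.943, 0.333, 0.001], [0.333, -0.943, 0.0], [0.001, 0.0, -1.0]]
wrist_force: [-1.4, -0.4, 0.9]
gripper_width: 0.275
gripper_force: 30.0
```

>>> drive_tool:
  moves:
    - {"delta_pos": [0.7, 0, 0], "turn": 0, "claw": 0}
    - {"delta_pos": [0.3, 0, 0], "turn": 0, "claw": 0}

```text
time_s: 34.3
tcp_pos: [0.5317, 0.1214, 0.1902]
ee_rot: [[0.943, 0.333, 0.0], [0.333, -0.943, 0.0], [0.0, -0.0, -1.0]]
wrist_force: [0.3, -0.5, -0.8]
gripper_width: 0.267
gripper_force: 30.0
```

>>> drive_tool:
  moves:
    - {"delta_pos": [0.7, 0, 0], "turn": 0, "claw": 0}
    - {"delta_pos": [0.3, 0, 0], "turn": 0, "claw": 0}

```text
time_s: 34.55
tcp_pos: [0.5325, 0.1216, 0.19]
ee_rot: [[0.943, 0.333, -0.0], [0.333, -0.943, 0.0], [-0.0, -0.0, -1.0]]
wrist_force: [-0.7, 0.2, -1.1]
gripper_width: 0.266
gripper_force: 30.0
```

>>> drive_tool:
  moves:
    - {"delta_pos": [0.6, 0, 0], "turn": 0, "claw": 0}
    - {"delta_pos": [0, 0, 0], "turn": 0, "claw": 0}

```text
time_s: 34.8
tcp_pos: [0.5331, 0.1218, 0.1903]
ee_rot: [[0.943, 0.333, -0.0], [0.333, -0.943, 0.0], [-0.0, -0.0, -1.0]]
wrist_force: [0.2, 0.8, -1.6]
gripper_width: 0.266
gripper_force: 30.0
```

```bash
python3 -c "
from h import *
st()"
```

```text
t 34.8 s -149.6 t -0.6 z 190.3 Fs 0.5 Ft 0.6 Fz -1.6 M [-0.13  0.    0.  ] w 0.266
```

The vertical force fell from +2 to about -1 N at s ≈ -151, so the catch has sprung up. I'll feel for the stop.

>>> drive_tool:
  moves:
    - {"delta_pos": [0.6, 0, 0], "turn": 0, "claw": 0}
    - {"delta_pos": [0, 0, 0], "turn": 0, "claw": 0}

```text
time_s: 35.05
tcp_pos: [0.5337, 0.122, 0.1904]
ee_rot: [[0.943, 0.333, 0.0], [0.333, -0.943, 0.0], [0.0, 0.0, -1.0]]
wrist_force: [0.3, -0.7, -1.2]
gripper_width: 0.272
gripper_force: 30.0
```

>>> drive_tool:
  moves:
    - {"delta_pos": [0.6, 0, 0], "turn": 0, "claw": 0}
    - {"delta_pos": [0, 0, 0], "turn": 0, "claw": 0}

```text
time_s: 35.3
tcp_pos: [0.5339, 0.122, 0.1902]
ee_rot: [[0.943, 0.333, -0.001], [0.333, -0.943, -0.0], [-0.001, 0.0, -1.0]]
wrist_force: [-1.4, -0.4, -0.8]
gripper_width: 0.268
gripper_force: 30.0
```

>>> drive_tool:
  moves:
    - {"delta_pos": [0.6, 0, 0], "turn": 0, "claw": 0}
    - {"delta_pos": [0, 0, 0], "turn": 0, "claw": 0}

```text
time_s: 35.55
tcp_pos: [0.5342, 0.1221, 0.1902]
ee_rot: [[0.943, 0.333, -0.001], [0.333, -0.943, -0.001], [-0.002, 0.0, -1.0]]
wrist_force: [-2.3, -1.0, -0.3]
gripper_width: 0.275
gripper_force: 30.0
```

```bash
python3 -c "
from h import *
st()"
```

```text
t 35.55 s -148.6 t -0.7 z 190.2 Fs -2.5 Ft -0.1 Fz -0.3 M [-0.14  0.68  0.01] w 0.275
```

>>> drive_tool:
  moves:
    - {"delta_pos": [0.5, 0, 0], "turn": 0, "claw": 0}
    - {"delta_pos": [0.2, 0, 0], "turn": 0, "claw": 0}

```text
time_s: 35.8
tcp_pos: [0.5344, 0.1222, 0.1901]
ee_rot: [[0.943, 0.333, -0.002], [0.333, -0.943, -0.001], [-0.003, 0.0, -1.0]]
wrist_force: [-4.7, -1.4, 1.2]
gripper_width: 0.273
gripper_force: 30.0
```

>>> drive_tool:
  moves:
    - {"delta_pos": [0.4, 0, 0], "turn": 0, "claw": 0}
    - {"delta_pos": [0, 0, 0], "turn": 0, "claw": 0}

```text
time_s: 36.05
tcp_pos: [0.5345, 0.1221, 0.19]
ee_rot: [[0.943, 0.333, -0.003], [0.333, -0.943, -0.001], [-0.003, 0.0, -1.0]]
wrist_force: [-6.2, -1.6, 0.0]
gripper_width: 0.273
gripper_force: 30.0
```

```bash
python3 -c "
from h import *
st()"
```

```text
t 36.05 s -148.3 t -0.8 z 190.0 Fs -6.4 Ft 0.6 Fz 0.0 M [-0.42  1.57  0.05] w 0.273
```

Home at 6.4 N. Now lower, release and withdraw.

>>> drive_tool:
  moves:
    - {"delta_pos": [-0.7, 0, 1], "turn": 0, "claw": 0}
    - {"delta_pos": [-0.3, 0, 1.4], "turn": 0, "claw": 0}
    - {"delta_pos": [0, 0, 0], "turn": 0, "claw": 0}
    - {"delta_pos": [0, 0, 0], "turn": 0, "claw": 0.5}
    - {"delta_pos": [0, 0, 0], "turn": 0, "claw": 0.5}
    - {"delta_pos": [0, 0, 0], "turn": 0, "claw": 0.5}
    - {"delta_pos": [0, 0, 0], "turn": 0, "claw": 0.5}
    - {"delta_pos": [-0.5, 0, -15], "turn": 0, "claw": 0.5}
    - {"delta_pos": [0, 0, -40], "turn": 0, "claw": 0.6}
    - {"delta_pos": [0, 0, -60], "turn": 0, "claw": 0.6}
    - {"delta_pos": [0, 0, -20], "turn": 0, "claw": 0.6}
    - {"delta_pos": [0, 0, 0], "turn": 0, "claw": 0.6}

```text
time_s: 37.55
tcp_pos: [0.5352, 0.1225, 0.3258]
ee_rot: [[0.943, 0.333, 0.005], [0.333, -0.943, 0.003], [0.006, -0.001, -1.0]]
wrist_force: [0.6, 0.7, -0.4]
gripper_width: 0.603
gripper_force: 0.0
```

Run:
```python
from h import *
st()
c=cap('side','side7');cv2.imwrite('pics/s7c.png',cv2.resize(c['color'][138:198,200:280],(800,600),interpolation=cv2.INTER_CUBIC)[:,:,::-1])
u,v,P=cloud(c);ax,n=axes(RA);col=c['color'][v,u].astype(int)
d=(P[:,:2]-O)*1000;s=d@ax;t=d@n;z=P[:,2]*1000
br=(col[:,0]-col[:,2]>60)&(z>225)&(z<255)&(s>-200)&(s<-100)
print('brass',br.sum(),np.c_[s,z][br].round(1).tolist())
k=(z>222)&(z<260)&(t>6)&(t<18)&(s<-60)&(s>-200);print('eyes s',np.percentile(s[k],[1,99]))
```

```text
t 37.55 s -147.5 t -0.6 z 325.8 Fs 0.8 Ft 0.5 Fz -0.4 M [-0.1  -0.01  0.  ] w 0.603
brass 6 [[-161.8, 246.7], [-165.2, 245.8], [-168.8, 243.7], [-161.8, 243.1], [-168.2, 242.4], [-171.4, 242.5]]
eyes s [-178.96261206  -68.99040537]
```

View pics/s7c.png

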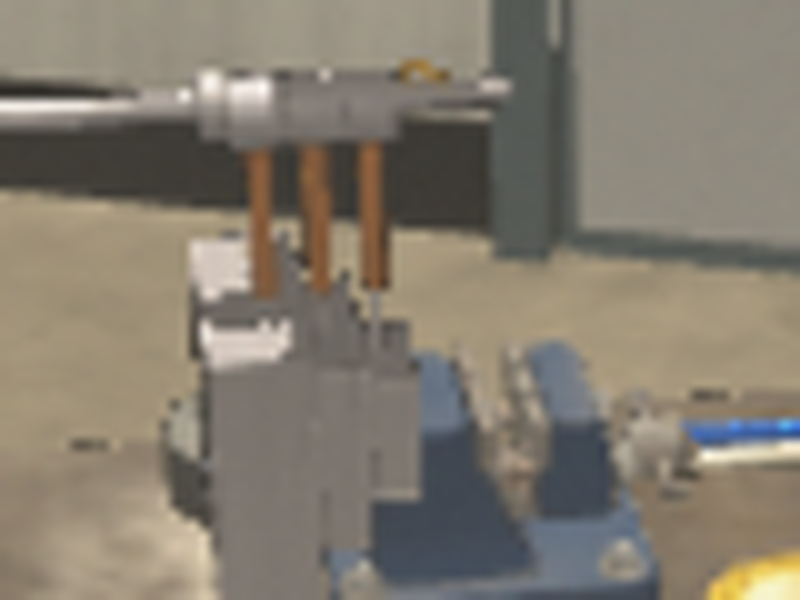

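The crop shows all three eyes closed up against the collar at (200–400,105), with the pans nested. The brass catch at (425,70) is fully up in front of the last eye, its top at z ≈ 246.7 mm where 246.5 is expected. The gripper is clear, so I'm handing in.

```bash
python3 -c "
from station import ticket
print(ticket.finish_job())"
```

```text
the job is handed in; nothing more can be done
None
```

The large, medium and small sifters hang nested on the hook against the collar with the catch up in front of them; push readings stayed at or below 6.4 N, and I handed the job in at about 38 s.

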